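# Free a steel coupon from a slanted clamp stand and set it against the reading plate's stop

## Task

Lift the hinged clamp bar of the slanted lamp stand and swing it right over so that it stays open, then slide the steel coupon down the slope out from under the guide rails. Lay it flat lengthwise on the steel reading plate, about midway across, and push its end gently up against the plate's end stop. Leave the bar open and do not disturb the other things on the bench.

Things in the scene. Friction and masses are not known exactly. Their poses are not given: they have to be found in the camera images.
- stand: slanted viewing stand, fixed, base 205 x 96 x 12 mm. Origin on the bench top under its middle; x horizontal, up-slope (away from the robot at yaw 0), y left, z up. Its flat bed, 90 mm wide, slopes down towards -x at 28 degrees. Tools must come tilted, about square to the bed, leaning in from the robot's side, because of the lamp above
- rail_end (a point): point on the bed's surface, mid-width, where the guide rails end. Up-slope of it two steel rails (inner faces 13.5 mm either side of the middle; lips 12 to 16 mm off the bed reach in to 8.5 mm) keep the coupon down: it can leave only along the slope. Down-slope the bed is bare for 82 mm, then a toe strip 5 mm high
- lamp (a point): middle of the underside of the fixed lamp head, a level grey box 52 mm (stand x) by 130 mm (stand y) by 16 mm on a column behind; it hangs over the coupon's projecting end and the shut bar's handle, 233 mm above the bench
- clamp_bar (a joint): angle of the clamp bar: 0 = shut on the coupon, grows as its free end lifts; 2.6 = fully over to the left, against its stop. No spring: by its own weight (220 g) it falls shut when let go under about 1.4 and falls open beyond about 1.6
- bar_handle (a point): middle of the grip part of the clamp bar's handle: a round black rod of 10 mm diameter, 46 mm long, parallel to the hinge axis and to the slope, at the right (-y of the stand) end of the bar, 36 mm off the bed when shut; the rod reaches 20 mm further down-slope and 26 mm up-slope, to the bar, from this point
- bar_hinge (a point): point on the bar's hinge axis level with bar_handle along the axis; the axis runs along the slope in the stand's x-z plane, on the left (+y) side of the bed; the handle moves on a circle of 91 mm radius about it, from the right over the top to the left
- coupon_mid (a point): centre (half-way up) of the coupon, a dark flat steel bar 24 x 70 x 10 mm with a small paper tag, 0.13 kg; own x across its 24 mm width, y along its 70 mm length (down-slope as it stands in the stand), z off its flat face. At the start it lies on the bed with 28 mm of its length projecting down-slope from the rails; friction holds it on the slope when let go
- plate: steel reading plate, fixed, 150 x 84 x 10 mm lying flat, with a dark stop bar 12 mm thick standing 12 mm above the plate across its far (+x) end. Origin under its centre, x along its length towards the stop, z up; the top is at z 0.010
- stop_face (a point): middle of the stop bar's face against which the coupon's 24 mm end is to rest, 55 mm from the plate's centre along its x, 5 mm above the plate's top
- tray: bystander: empty grey specimen tray 90 x 120 x 16 mm, walls all round; origin under its centre
- short_coupon: bystander: shorter, paler steel coupon 20 x 55 x 12 mm; origin under its centre
- marker: bystander: red and white marker pen 135 mm long, lying; origin under its middle
- magnet: bystander: pot magnet 32 mm across with a black knob, 27 mm high; origin under its centre
- block: bystander: round steel reference block 64 mm across, 16 mm high; origin under its centre

How it is judged:
On the way, in this order (a step that is already met when the one before it is completed fails the run):
1. the clamp bar is swung over and stays open while the coupon still lies in its channel (value of joint clamp_bar above 2.2 rad and x of coupon_mid in the frame of stand above -0.015 m), for 0.2 s.
2. the coupon has been slid down the slope clear of the rails (x of coupon_mid in the frame of stand below -0.03 m and z of coupon_mid in the frame of stand below 0.085 m and y of coupon_mid in the frame of stand between -0.03 and 0.03 m), for 0.1 s.
At the end, for the whole second after the job is handed in: The coupon lies flat on the reading plate, at rest and released, its length along the plate within 0.06 rad, its middle within 20 mm of the plate's middle line, its end within 2.5 mm of the stop's face; the clamp bar stands open beyond 2.2 rad (angle between the z axis of coupon_mid and the z axis of plate, either way round below 0.06 rad and angle between the y axis of coupon_mid and the x axis of plate, either way round below 0.06 rad and z of coupon_mid in the frame of plate between 0.012 and 0.018 m and x of coupon_mid in the frame of plate between 0.0175 and 0.024 m and y of coupon_mid in the frame of plate between -0.02 and 0.02 m and linear speed of coupon below 0.01 m/s and value of joint clamp_bar above 2.2 rad); the robot touches nothing.
It fails at once if the coupon is pressed on the plate or its stop with more than 30 N (contact force between coupon and plate above 30 N).
It fails at once if a bystander is shifted by more than 30 mm (distance of any of tray, short_coupon, marker, magnet, block from where it was at the start of the episode above 0.03 m).
It also fails if it takes over 67 s, if anything falls off the work surface, if the arm or the gripper's body presses on something with over 40 N, if the wrist force passes 120 N, or if a joint passes its speed limit or range.

## Robot

A 6-joint arm with a two-finger parallel gripper is mounted at the origin on a cart in front of the work surface, level with it; the furniture and walls round the work are solid. World frame = base frame: x ahead of the robot, y to its left, z up, the work surface at z = 0. Lengths are in m, angles in rad, forces in N, time in s.
With the tool pointing down it reaches from about 0.35 to 0.95 m from the base axis. Payload 17.4 kg.
Tool frame: the origin (TCP) lies between the finger pads; the fingertips stand 19 mm ahead of it and the grasp point (between the pads) is the TCP; x points along the fingers, y is the direction in which the jaws open and shut, and the axes are right-handed (so a half turn about x gives the same grasp; the last joint's range is limited). The gripper opens to 93 mm and grips with 3 to 60 N. Pads are 15 mm wide; open, the fingers measure 128 mm over their backs; the gripper's body (75 mm by 188 mm) begins 65 mm behind the grasp point.
Start: joints at [-1.351, 0.116, 1.442, -0, 1.584, -0.038], TCP at [0.172, -0.653, 0.238] pointing down, gripper open.
Joint ranges: [-2.83, 2.83], [-0.83, 2.19], [0.07, 2.5], [-1.14, 4.28], [0.01, 3], [-2.97, 2.97]. Speed limits (rad/s): [1.89, 1.89, 2.22, 3.14, 3.14, 3.14].

## Interface

Orientations are given as a 3x3 rotation matrix whose columns are the frame's x, y, z axes.
In Python, from rig import ctrl gives the robot as it stands. The module is installed in compiled form; this text tells all that it offers.
- The arm moves only by the tool apply_moves, never from a script. Its arguments are lists of equal length, an entry for each row: "dp": the shift along the tool's x, y, z in mm, a list of three; "yaw": the turn about the tool's x in rad. A call has 1 to 8 rows; each row shifts and turns the commanded pose from where the row before left it, along the tool's axes as they then stand; what a row does not reach is not made up. A row lasts 1/12 s, in which the tool goes at most 41.7 mm and 7.16 degrees, less where a joint would pass 70% of its speed; a pose out of reach is approached as far as the arm can. A call is refused whole if a number of a shift passes 41.7 or a number of a turn 0.125, either way. A call with a gripper value outside its range is refused whole. "claw" is the closure, from -1 (fully open) to 1 (shut), so that 0 is half open, set as the call begins (left out, the last holds). The fingers move at their own pace and stop on an object; "force" is the grip in N (left out, the last holds). Time passes only in rows, so rows that do not move let the fingers close. It gives the time, the measured TCP pose, the force and the opening at its end, in the units of the state.
- ctrl.sense(): the state, without advancing time (a new reading comes with each control period).
- ctrl.capture(name): name is "scene" or "top" or "wrist"; returns (picture, depth): 384x512x3 uint8, red, green, blue; 384x512 float32, m along the optical axis (not along the pixel's ray), 0 where there is no reading.
- ctrl.camera_info(name): a dict with "fovy" (degrees; the focal length in pixels is half the picture's height over the tangent of half this angle, whatever the lens; pixels are square), "cx", "cy" (the principal point, pixels), "rvec" (rotation vector, rad) and "tvec" (3), from world to camera coordinates, as OpenCV has them. Camera axes: x right, y down, z forward; pixel columns grow to the right and rows downward; lengths in m; the calibration is good to about 2 mm. A picture is of the moment at which its call begins: read the wrist's pose just before it. camera_info takes no time and is no camera call; for the wrist camera it gives the pose at the moment of the call.
- ctrl.finish_job(): hands the job in, once; it reports no verdict.
Trained networks look in the newest picture that a camera, given by its name, has taken for a name from the list of things; names that differ only in an ending like _2 or _b are one class to them, and where a whole thing is asked for, a point or a joint stands for the part that bears it (a point fixed in the world has none). Each returns a list of dicts, best first, with "score" (0 to 1); they miss things now and then, are a little off and sometimes report something else, mostly with a low value. They report only what shows in the picture. A call takes as long as a camera call.
- ctrl.find_in(target, camera): "position" ([column, row] in pixels, amid what is visible of it).
- ctrl.spot_point(target, camera): "position" ([column, row] in pixels: a listed point, or the origin of a listed thing).
The state is a dict: "time": time; "q": joint angles; "qd": joint speeds; "effort": joint torques, N m; "position": TCP position; "tcp_rot": TCP orientation; "wrist_force": force on the tool from outside, world axes, zero at the start; "moment": the same for the moment, N m; "grip_width": finger opening in m.
Only numpy, scipy, OpenCV 4.12 (cv2) and the standard library are available. Lean on these libraries where they do the work, as an engineer would, in place of code of your own. Each camera call takes 0.05 s, during which the arm holds its last target.

## Working session

There is one attempt and no reset: what is moved stays moved. The work goes in short steps, Python scripts to look and compute and a tool call to move; the robot and the scene stay as the last step left them, time stands still between calls to the robot, and variables do not carry over. Pictures are saved under pics/ and viewed, and the job is handed in when it is done.

Besides the shell and the picture viewer there is one more tool, called as a command line: name --pt "numbers of a row" for each row, then --argument value for the rest. apply_moves: Moves the arm, as the interface text tells. Its arguments: {"type":"object","properties":{"dp":{"type":"array","items":{"type":"array","items":{"type":"number"}}},"yaw":{"type":"array","items":{"type":"number"}},"claw":{"type":"number"},"force":{"type":"number"}},"required":["dp","yaw"]}

```bash
mkdir -p pics; ls; python3 - <<'E'
from rig import ctrl
import cv2,numpy as np
s=ctrl.sense();print(s)
for n in ["scene","top","wrist"]:
    im,d=ctrl.capture(n); cv2.imwrite(f"pics/{n}0.png",im[:,:,::-1]); np.savez(f"{n}0.npz",im=im,d=d)
    print(n,ctrl.camera_info(n))
    for t in ["stand","rail_end","lamp","clamp_bar","bar_handle","bar_hinge","coupon_mid","plate","stop_face"]:
        pass
print(ctrl.sense()['time'])
E
```

```text
pics
{'time': 0.0, 'q': array([-1.35079179e+00,  1.16445510e-01,  1.44227043e+00,  2.72504943e-05,
        1.58401155e+00, -3.78065321e-02]), 'qd': array([3.97459370e-05, 1.26914287e-03, 1.18591430e-03, 2.90603940e-04,
       5.39718401e-04, 6.75138913e-04]), 'effort': array([ 2.78687083e-03, -7.21262741e+01, -6.22609663e+01,  7.81176263e-02,
        2.37380841e-02, -6.15224394e-05]), 'position': array([ 0.1720537 , -0.65250531,  0.23692926]), 'tcp_rot': array([[-2.21069106e-04,  2.54964789e-01, -9.66950313e-01],
       [ 1.11343151e-03, -9.66949674e-01, -2.54964875e-01],
       [-9.99999356e-01, -1.13299780e-03, -7.01231290e-05]]), 'wrist_force': array([-0.37337018,  0.95006494, -0.09687174]), 'moment': array([ 0.00846822, -0.04787275,  0.02065624]), 'grip_width': 0.09277483396803622}
scene {'fovy': 51.08219204108338, 'cx': 252.29733467414385, 'cy': 190.44204562374404, 'rvec': array([ 0.68303047, -2.35798655,  1.46920267]), 'tvec': array([0.49217412, 0.26605922, 0.9585892 ])}
top {'fovy': 43.199264891489115, 'cx': 261.3610034374386, 'cy': 200.0532642496063, 'rvec': array([ 1.7892985 , -2.05756791,  0.59224258]), 'tvec': array([0.1416394 , 0.54663543, 1.63608249])}
wrist {'fovy': 62.08425246985085, 'cx': 251.75803860811072, 'cy': 188.41191582864738, 'rvec': array([-2.30981297,  1.7778353 ,  0.24594636]), 'tvec': array([-0.67444069, -0.03319809,  0.39048972])}
0.15
```

View pics/scene0.png

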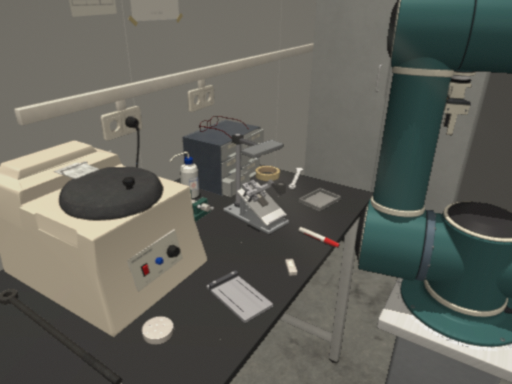

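View pics/top0.png

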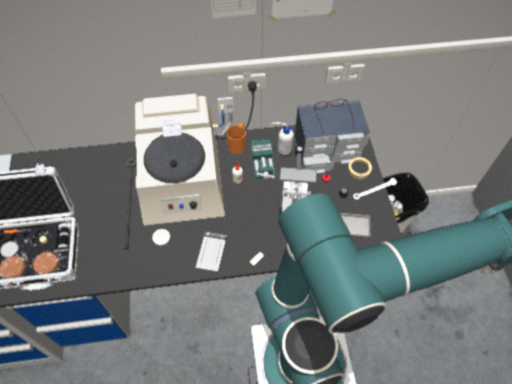

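View pics/wrist0.png

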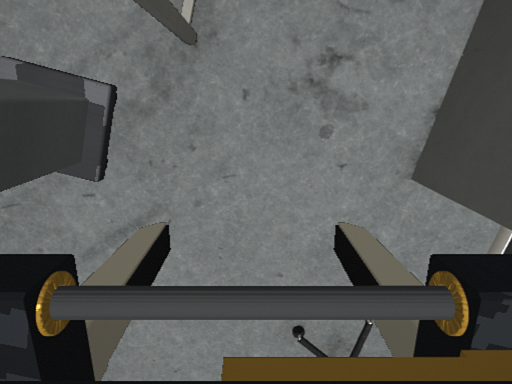

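```bash
cat > h.py <<'E'
from rig import ctrl
import cv2,numpy as np
def cam(n):
    c=ctrl.camera_info(n);f=192/np.tan(np.radians(c['fovy'])/2)
    K=np.array([[f,0,c['cx']],[0,f,c['cy']],[0,0,1.]]);R=cv2.Rodrigues(c['rvec'])[0];return K,R,c['tvec']
def ray(n,p,C=None):
    K,R,t=C or cam(n)
    d=R.T@np.linalg.inv(K)@np.array([p[0],p[1],1.]);return -R.T@t,d
def pt(n,p,depth,C=None):
    o,d=ray(n,p,C);return o+d*depth   # depth along optical axis
def proj(n,P,C=None):
    K,R,t=C or cam(n);q=K@(R@np.asarray(P,float)+t);return q[:2]/q[2]
def cloud(d,C):
    K,R,t=C;v,u=np.mgrid[:384,:512];X=np.stack([(u-K[0,2])/K[0,0]*d,(v-K[1,2])/K[1,1]*d,d],-1)
    return (X-t)@R
E
python3 - <<'E'
from h import *
for n in ["top","scene"]:
    im,d=ctrl.capture(n)
    for t in ["stand","rail_end","lamp","bar_handle","bar_hinge","coupon_mid","plate","stop_face","magnet","marker","tray"]:
        r=ctrl.spot_point(t,n)
        for k in r[:2]:
            p=k['position'];z=d[int(p[1]),int(p[0])]
            print(n,t,round(k['score'],2),np.round(p,1),np.round(pt(n,p,z),3))
print(ctrl.sense()['time'])
E
```

```text
top stand 0.58 [294.  208.1] [0.22  0.038 0.659]
top lamp 0.91 [301.  178.2] [ 0.574 -0.079  0.249]
top bar_handle 0.41 [308.4 201.2] [0.227 0.002 0.673]
top bar_hinge 0.6 [285.  198.7] [ 0.607 -0.036  0.068]
top coupon_mid 0.5 [299.7 196.2] [ 0.6   -0.092  0.085]
top coupon_mid 0.25 [327.9 176.4] [ 0.719 -0.238  0.02 ]
top plate 0.59 [210.7 251.5] [0.451 0.273 0.003]
top stop_face 0.66 [213.1 239.2] [0.498 0.259 0.011]
top magnet 0.56 [298.8 193.8] [ 0.601 -0.088  0.102]
top magnet 0.49 [326.2 177. ] [ 0.722 -0.233  0.013]
top tray 0.68 [354.9 224.1] [ 0.496 -0.302 -0.003]
scene stand 0.8 [256.4 221. ] [ 0.589 -0.039  0.014]
scene stand 0.26 [321.9 199.1] [ 0.482 -0.309  0.004]
scene rail_end 0.69 [260.9 204.2] [ 0.588 -0.064  0.063]
scene rail_end 0.22 [316.5 236.9] [ 0.395 -0.062  0.011]
scene bar_handle 0.5 [275.1 191.1] [ 0.654 -0.279  0.001]
scene bar_hinge 0.83 [258.1 201.6] [ 0.596 -0.06   0.071]
scene coupon_mid 0.65 [256. 197.] [ 0.602 -0.055  0.088]
scene plate 0.87 [237.2 298.4] [0.445 0.284 0.01 ]
scene stop_face 0.96 [226.7 282.6] [0.5   0.249 0.009]
scene marker 0.8 [316.  238.6] [ 0.396 -0.062  0.005]
scene tray 0.88 [320.2 198. ] [ 0.492 -0.316  0.003]
1.35
```

```bash
python3 - <<'E'
import numpy as np,cv2
im=np.load("scene0.npz")['im'][:,:,::-1]
c=cv2.resize(im[125:245,200:350],None,fx=5,fy=5,interpolation=cv2.INTER_CUBIC);cv2.imwrite("pics/sc_crop.png",c)
im=np.load("top0.npz")['im'][:,:,::-1]
c=cv2.resize(im[140:280,190:390],None,fx=4,fy=4,interpolation=cv2.INTER_CUBIC);cv2.imwrite("pics/tp_crop.png",c)
E
```

```text
(no output)
```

View pics/sc_crop.png

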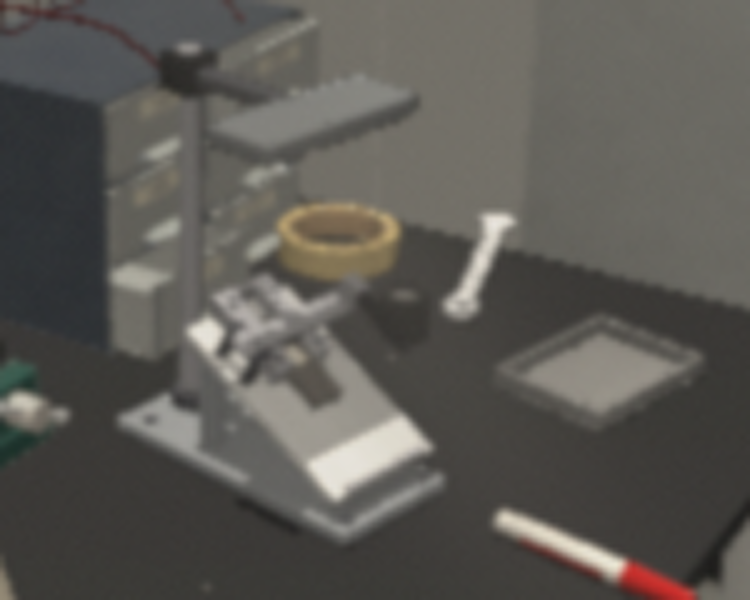

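View pics/tp_crop.png

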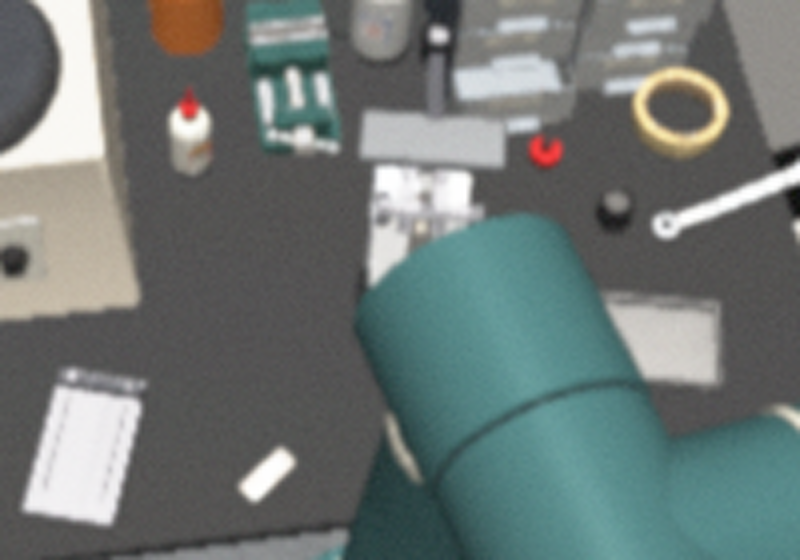

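```bash
python3 - <<'E'
from h import *
P=[]
for n in ["top","scene"]:
    z=np.load(n+"0.npz");C=cam(n);X=cloud(z['d'],C);m=z['d']>0;P.append(X[m]);
    print(n,m.mean())
for n,X in zip(["top","scene"],P):
    X=X[(abs(X[:,0]-.58)<.25)&(abs(X[:,1]+.06)<.2)]
    l=X[(abs(X[:,2]-.249)<.006)&(X[:,0]<.65)]
    if len(l)>5: print("lamp",len(l),cv2.minAreaRect((l[:,:2]*1000).astype(np.float32)),np.median(l[:,2]))
    b=X[(X[:,2]>.03)&(X[:,2]<.09)&(abs(X[:,0]-.56)<.12)&(abs(X[:,1]+.07)<.06)]
    # ransac plane
    rng=np.random.default_rng(0);best=None
    for _ in range(800):
        a=b[rng.choice(len(b),3,False)];nn=np.cross(a[1]-a[0],a[2]-a[0]);L=np.linalg.norm(nn)
        if L<1e-6: continue
        nn/=L; 
        if abs(abs(nn[2])-np.cos(np.radians(28)))>.06: continue
        e=abs((b-a[0])@nn)<.003
        if best is None or e.sum()>best.sum():best=e
    q=b[best];c=q.mean(0);nn=np.linalg.svd(q-c)[2][2];nn*=np.sign(nn[2])
    print("bed",len(b),best.sum(),c,nn,np.degrees(np.arccos(nn[2])),"az",np.degrees(np.arctan2(-nn[1],-nn[0])), q.min(0),q.max(0))
    base=X[(abs(X[:,2]-.012)<.005)&(abs(X[:,0]-.58)<.14)&(abs(X[:,1]+.07)<.08)]
    if len(base)>10:print("base",len(base),cv2.minAreaRect((base[:,:2]*1000).astype(np.float32)))
for n,X in zip(["top","scene"],P):
    b=X[(abs(X[:,0]-.45)<.1)&(abs(X[:,1]-.275)<.09)&(X[:,2]>.0065)&(X[:,2]<.03)]
    print(n,"plate",len(b),cv2.minAreaRect((b[:,:2]*1000).astype(np.float32)),np.median(b[:,2]))
E
```

```text
top 0.9959259033203125
scene 0.9960072835286459
lamp 442 ((605.5355834960938, -74.1555404663086), (129.22752380371094, 90.09228515625), 79.19828796386719) 0.25003834823674326
bed 204 69 [ 0.60766751 -0.06310458  0.07251258] [-0.38088     0.10847943  0.91823888] 23.330039153184686 az -15.897621660103672 [ 0.57167977 -0.1236382   0.05460692] [ 0.66047588 -0.02507664  0.08970496]
base 57 ((609.2718505859375, -19.781219482421875), (126.33372497558594, 294.34735107421875), 57.199546813964844)
lamp 403 ((606.3518676757812, -73.97137451171875), (135.81527709960938, 85.55348205566406), 76.49021911621094) 0.2515284217810812
bed 817 521 [ 0.56950916 -0.06099976  0.05285333] [-0.44762228  0.10613272  0.8879021 ] 27.389201996556512 az -13.338700980233416 [ 0.51968253 -0.12337498  0.03015435] [ 0.65000061 -0.01516008  0.08948931]
base 560 ((583.0912475585938, -68.05905151367188), (96.07974243164062, 278.0594787597656), 77.80270385742188)
top plate 672 ((451.29803466796875, 273.9867248535156), (178.06039428710938, 192.7848358154297), 89.57330322265625) 0.010792655622732624
scene plate 1625 ((448.7489929199219, 271.0455322265625), (85.44400024414062, 150.856201171875), 71.30492401123047) 0.010978779247420871
```

apply_moves --pt "-40 0 0" --pt "-40 0 0" --pt "-40 0 0" --pt "-40 0 0" --yaw '[0,0,0,0]'

```text
time: 1.68
position: [0.172, -0.6523, 0.3997]
tcp_rot: [[0.0, 0.255, -0.967], [-0.0, -0.967, -0.255], [-1.0, 0.0, 0.0]]
wrist_force: [0.2, -0.9, 0.9]
grip_width: 0.0932
```

```bash
python3 - <<'E'
from h import *
s=ctrl.sense();K,R,t=cam("wrist");T=s['tcp_rot'];print(T.T@(-R.T@t-s['position']),"\n",T.T@R.T, s['q'])
for n in ["top","scene"]:
    z=np.load(n+"0.npz");X=cloud(z['d'],cam(n))[z['d']>0]
    for x0 in np.arange(.3,1.3,.1):
        print(x0.round(1),[ (round(float(np.percentile(q[:,2],99)),2) if len(q:=X[(abs(X[:,0]-x0)<.05)&(abs(X[:,1]-y0)<.05)]) else None) for y0 in np.arange(.3,-.7,-.1)])
E
```

```text
[-0.14732342 -0.0003366  -0.07433523] 
 [[-1.14248538e-04 -2.70607259e-01  9.62689825e-01]
 [ 9.99999604e-01  8.19106203e-04  3.48922953e-04]
 [-8.82966291e-04  9.62689483e-01  2.70607058e-01]] [-1.35076550e+00  1.19517125e-01  1.17807205e+00 -2.34216996e-05
  1.84389121e+00 -3.78346750e-02]
0.3 [0.01, 0.01, 0.01, 0.66, 0.65, None, -0.78, -0.78, -0.78, -0.78]
0.4 [0.02, 0.01, 0.02, 0.01, None, -0.78, 0.02, 0.01, 0.01, -0.78]
0.5 [0.02, 0.02, 0.01, 0.01, 0.26, -0.78, 0.02, 0.02, 0.01, None]
0.6 [0.27, 0.23, 0.01, 0.25, 0.26, 0.01, 0.04, 0.01, 0.01, None]
0.7 [0.28, 0.24, 0.06, 0.09, 0.26, 0.02, 0.03, 0.03, 0.01, -0.43]
0.8 [0.28, 0.24, 0.1, 0.07, 0.2, 0.2, 0.2, 0.2, 0.01, None]
0.9 [0.3, 0.27, 0.1, 0.16, 0.19, 0.23, 0.23, 0.2, 0.01, None]
1.0 [0.67, 0.66, 0.66, 0.65, 0.64, 0.63, 0.62, 0.61, 0.6, 0.59]
1.1 [None, 0.58, None, 0.25, None, None, None, 0.24, None, -0.08]
1.2 [None, None, None, None, None, None, None, None, None, None]
0.3 [0.0, 0.0, 0.0, 0.64, 0.02, 0.0, 0.0, 0.0, -0.79, -0.79]
0.4 [0.01, 0.01, 0.01, 0.0, 0.02, 0.0, 0.02, 0.0, 0.0, -0.79]
0.5 [0.02, 0.02, 0.0, 0.04, 0.05, 0.02, 0.02, 0.01, 0.0, -0.79]
0.6 [0.27, 0.23, 0.0, 0.25, 0.25, 0.0, 0.03, 0.01, 0.01, -0.79]
0.7 [0.27, 0.23, 0.06, 0.1, 0.26, 0.0, 0.03, 0.03, 0.01, -0.79]
0.8 [0.27, None, 0.02, 0.06, 0.19, 0.22, 0.21, 0.19, 0.0, None]
0.9 [0.29, 0.27, None, 0.16, 0.19, 0.23, 0.23, 0.19, None, None]
1.0 [0.63, 0.63, 0.63, 0.63, 0.63, 0.63, 0.63, 0.62, 0.62, 0.62]
1.1 [None, None, None, None, None, None, None, None, None, None]
1.2 [None, None, None, None, None, None, None, None, None, None]
```

apply_moves --pt "0 -29 -25" --pt "0 -29 -25" --pt "0 -29 -25" --pt "0 -29 -25" --pt "0 -29 -25" --pt "0 -29 -25" --pt "0 -29 -25" --pt "0 -29 -25" --yaw '[0,0,0,0,0,0,0,0]'

```text
time: 2.35
position: [0.3066, -0.3756, 0.3978]
tcp_rot: [[0.0, 0.255, -0.967], [-0.0, -0.967, -0.255], [-1.0, 0.0, -0.0]]
wrist_force: [-0.0, -0.7, -0.3]
grip_width: 0.0932
```

apply_moves --pt "0 -29 -25" --pt "0 -29 -25" --pt "0 -29 -25" --pt "0 -29 -25" --pt "0 -29 -25" --pt "0 -29 -25" --pt "0 -29 -25" --pt "0 -29 -25" --yaw '[0,0,0,0,0,0,0,0]'

```text
time: 3.02
position: [0.4408, -0.1001, 0.398]
tcp_rot: [[0.001, 0.255, -0.967], [-0.0, -0.967, -0.255], [-1.0, 0.001, -0.001]]
wrist_force: [0.6, -0.5, 1.2]
grip_width: 0.093
```

apply_moves --pt "-20 0 0" --pt "-20 0 0" --pt "-20 0 0" --pt "-20 0 0" --pt "-20 0 0" --pt "-20 0 0" --pt "-20 0 0" --pt "-20 0 0" --yaw '[-0.124,-0.124,-0.124,-0.124,-0.124,-0.124,-0.124,-0.124]'

```text
time: 3.68
position: [0.4404, -0.102, 0.5588]
tcp_rot: [[0.0, 0.951, -0.31], [-0.0, -0.31, -0.951], [-1.0, 0.0, -0.0]]
wrist_force: [0.1, 0.6, -0.5]
grip_width: 0.093
```

apply_moves --pt "-20 0 0" --pt "-20 0 0" --pt "-20 0 0" --pt "-20 0 0" --pt "-20 0 0" --pt "-20 0 0" --pt "-20 0 0" --pt "-20 0 0" --yaw '[-0.124,-0.124,-0.124,-0.124,-0.124,-0.124,-0.124,-0.124]'

```text
time: 4.35
position: [0.4402, -0.102, 0.7187]
tcp_rot: [[0.0, 0.779, 0.627], [-0.0, 0.627, -0.779], [-1.0, 0.0, 0.0]]
wrist_force: [0.6, 0.7, 0.5]
grip_width: 0.093
```

apply_moves --pt "-20 0 0" --pt "-20 0 0" --pt "-20 0 0" --pt "-20 0 0" --pt "-20 0 0" --pt "-20 0 0" --yaw '[-0.111,-0.111,-0.111,-0.111,-0.111,-0.111]'

```text
time: 4.85
position: [0.44, -0.1019, 0.8302]
tcp_rot: [[0.002, 0.28, 0.96], [-0.0, 0.96, -0.28], [-1.0, 0.0, 0.002]]
wrist_force: [-1.1, 0.2, 1.3]
grip_width: 0.0926
```

```bash
python3 - <<'E'
from h import *
s=ctrl.sense();print(s['q'],s['position'],s['time'])
E
```

```text
[-2.84079479e-01  2.69881164e-01  1.51178297e-01  5.51373710e-05
  2.71873498e+00 -1.57081448e+00] [ 0.43997414 -0.10189065  0.83015386] 4.85
```

apply_moves --pt "-20 12 0" --pt "-20 12 0" --pt "-20 0 0" --pt "-20 0 0" --yaw '[-0.03,-0.03,0,0]'

```text
time: 5.18
position: [0.4205, -0.074, 0.8492]
tcp_rot: [[0.022, 0.227, 0.974], [-0.004, 0.974, -0.227], [-1.0, 0.001, 0.023]]
wrist_force: [-0.9, -1.2, 0.7]
grip_width: 0.0929
```

```bash
python3 - <<'E'
from h import *
s=ctrl.sense();print(s['q'],s['position'],s['time'])
E
```

```text
[-0.23468304  0.2821214   0.07263456  0.00328295  2.76429461 -1.57322097] [ 0.42049108 -0.07396355  0.84924136] 5.1833
```

apply_moves --pt "-30 0 15" --pt "-30 0 15" --pt "-30 0 15" --pt "-30 0 15" --pt "-30 0 15" --pt "-30 0 15" --yaw '[0,0,0,0,0,0]'

```text
time: 5.68
position: [0.4272, -0.0801, 0.8549]
tcp_rot: [[0.088, 0.228, 0.97], [-0.016, 0.974, -0.227], [-0.996, 0.004, 0.089]]
wrist_force: [1.2, 0.1, -0.1]
grip_width: 0.093
```

```bash
python3 - <<'E'
from h import *
s=ctrl.sense();print(s['q'],s['position'],s['time'])
E
```

```text
[-0.24801502  0.2705345   0.07321695  0.01424437  2.70861436 -1.57561938] [ 0.42718601 -0.08012392  0.85493119] 5.6833
```

apply_moves --pt "-20 0 41" --pt "-20 0 41" --pt "-20 0 41" --pt "-20 0 41" --pt "-20 0 41" --pt "-20 0 41" --yaw '[0,0,0,0,0,0]'

```text
time: 6.18
position: [0.5473, -0.1118, 0.8112]
tcp_rot: [[0.172, 0.227, 0.959], [-0.033, 0.974, -0.225], [-0.985, 0.007, 0.175]]
wrist_force: [-0.5, -0.3, -1.0]
grip_width: 0.0929
```

```bash
python3 - <<'E'
from h import *
s=ctrl.sense();print(s['q'],s['position'],s['time'])
E
```

```text
[-0.2529969   0.37254126  0.07356757  0.01979332  2.52003156 -1.57686891] [ 0.5472652  -0.11177662  0.81124644] 6.1833
```

apply_moves --pt "-35 0 25" --pt "-35 0 25" --pt "-35 0 25" --pt "-35 0 25" --pt "-35 0 25" --pt "-35 0 25" --pt "-35 0 25" --pt "-35 0 25" --yaw '[0,0,0,0,0,0,0,0]'

```text
time: 6.85
position: [0.5327, -0.1139, 0.8512]
tcp_rot: [[0.323, 0.226, 0.919], [-0.064, 0.974, -0.217], [-0.944, 0.011, 0.329]]
wrist_force: [0.4, -0.4, 0.3]
grip_width: 0.0932
```

```bash
python3 - <<'E'
from h import *
s=ctrl.sense();print(s['q'],s['position'],s['time'])
E
```

```text
[-0.27044547  0.31318522  0.07322783  0.03750495  2.42056347 -1.57907479] [ 0.53265608 -0.11393195  0.85123363] 6.85
```

apply_moves --pt "-33 2 25" --pt "-33 2 25" --pt "-33 2 25" --pt "-33 2 25" --pt "-33 2 25" --pt "-33 2 25" --pt "-33 2 25" --yaw '[0,0,0,0,0,0,0]'

```text
time: 7.43
position: [0.5087, -0.1001, 0.8948]
tcp_rot: [[0.454, 0.224, 0.862], [-0.09, 0.974, -0.206], [-0.886, 0.016, 0.463]]
wrist_force: [0.9, -0.1, -0.5]
grip_width: 0.093
```

```bash
python3 - <<'E'
from h import *
s=ctrl.sense();print(s['q'],s['position'],s['time'])
im,d=ctrl.capture("wrist");cv2.imwrite("pics/w1.png",im[:,:,::-1]);np.savez("w1.npz",im=im,d=d)
im,d=ctrl.capture("top");cv2.imwrite("pics/t1.png",im[:,:,::-1]);np.savez("top1.npz",im=im,d=d)
E
```

```text
[-0.25952148  0.24838949  0.07340625  0.04066909  2.33880038 -1.56493166] [ 0.50870283 -0.10010785  0.89475419] 7.4333
```

View pics/w1.png

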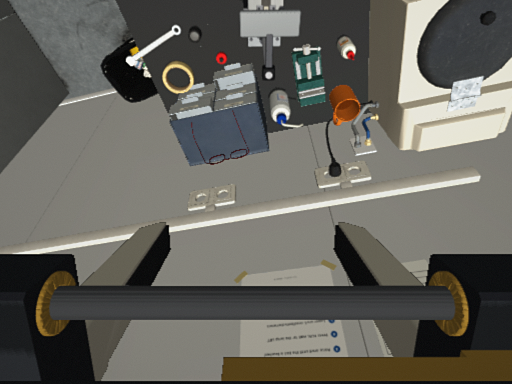

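apply_moves --pt "31 1.6 -21" --pt "31 1.6 -21" --pt "31 1.6 -21" --pt "31 1.6 -21" --pt "31 1.6 -21" --pt "31 1.6 -21" --pt "31 1.6 -21" --pt "31 1.6 -21" --yaw '[0,0,0,0,0,0,0,0]'

```text
time: 8.2
position: [0.4915, -0.0835, 0.6956]
tcp_rot: [[0.452, 0.224, 0.863], [-0.089, 0.974, -0.207], [-0.887, 0.016, 0.461]]
wrist_force: [-0.4, -0.1, -0.2]
grip_width: 0.0927
```

apply_moves --pt "31 1.6 -21" --pt "31 1.6 -21" --pt "31 1.6 -21" --pt "31 1.6 -21" --pt "31 1.6 -21" --pt "31 1.6 -21" --pt "31 1.6 -21" --pt "0 0 0" --yaw '[0,0,0,0,0,0,0,0]'

```text
time: 8.87
position: [0.4645, -0.0613, 0.429]
tcp_rot: [[0.444, 0.224, 0.868], [-0.087, 0.974, -0.207], [-0.892, 0.016, 0.452]]
wrist_force: [-0.9, -0.2, -0.9]
grip_width: 0.093
```

```bash
python3 - <<'E'
from h import *
s=ctrl.sense();print(s['q'],s['position'],s['time'],s['tcp_rot'])
C=cam("wrist");im,d=ctrl.capture("wrist");cv2.imwrite("pics/w2.png",im[:,:,::-1]);np.savez("w2.npz",im=im,d=d,K=C[0],R=C[1],t=C[2])
for t in ["stand","rail_end","bar_handle","bar_hinge","coupon_mid"]:
    for k in ctrl.spot_point(t,"wrist")[:2]:
            p=k['position'];z=d[int(p[1]),int(p[0])]
            print(t,round(k['score'],2),np.round(p,1),np.round(pt("wrist",p,z,C),4))
E
```

```text
[-0.18223403 -0.60950817  1.77927372 -0.0056112   1.50232247 -1.52395689] [ 0.46448652 -0.06127846  0.42903345] 8.8667 [[ 0.44393213  0.22424488  0.8675474 ]
 [-0.08749942  0.97440108 -0.2070903 ]
 [-0.89177806  0.01602415  0.45218924]]
stand 0.91 [259.6 100.4] [ 0.5735 -0.0672  0.0554]
rail_end 0.63 [259.3 118.9] [ 0.593  -0.0726  0.0781]
bar_handle 0.94 [227.7 111.1] [ 0.5571 -0.1138  0.099 ]
bar_hinge 0.59 [283.2 114.1] [ 0.6017 -0.0342  0.0637]
coupon_mid 0.72 [262.3 129.9] [ 0.6092 -0.0714  0.0858]
coupon_mid 0.52 [198. 170.] [ 0.7179 -0.2265  0.0136]
```

View pics/w2.png

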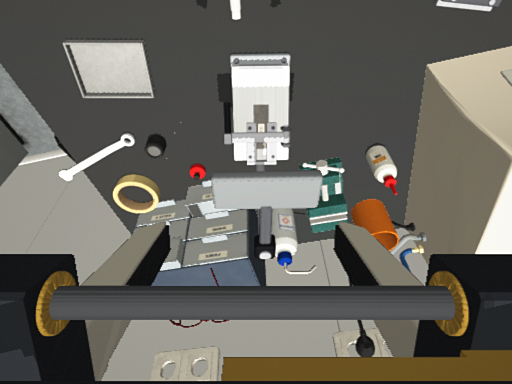

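apply_moves --pt "23 0 -13" --pt "23 0 -13" --pt "23 0 -13" --pt "23 0 -13" --pt "23 0 -13" --pt "0 0 0" --yaw '[0,0,0,0,0,0]'

```text
time: 9.67
position: [0.4611, -0.0586, 0.302]
tcp_rot: [[0.449, 0.225, 0.865], [-0.089, 0.974, -0.207], [-0.889, 0.016, 0.457]]
wrist_force: [0.4, 0.7, -1.0]
grip_width: 0.0929
```

```bash
python3 - <<'E'
from h import *
s=ctrl.sense();print(s['q'],s['position'],s['time'],s['tcp_rot'])
C=cam("wrist");im,d=ctrl.capture("wrist");cv2.imwrite("pics/w3.png",im[:,:,::-1]);np.savez("w3.npz",im=im,d=d,K=C[0],R=C[1],t=C[2])
cv2.imwrite("pics/w3c.png",cv2.resize(im[0:200,150:400,::-1],None,fx=3,fy=3,interpolation=cv2.INTER_CUBIC))
for t in ["stand","rail_end","bar_handle","bar_hinge","coupon_mid"]:
    for k in ctrl.spot_point(t,"wrist")[:2]:
            p=k['position'];z=d[int(p[1]),int(p[0])]
            print(t,round(k['score'],2),np.round(p,1),np.round(pt("wrist",p,z,C),4))
E
```

```text
[-0.17588098 -0.67760298  2.02462422 -0.00903333  1.31969343 -1.51611752] [ 0.46112168 -0.05856793  0.3020315 ] 9.6667 [[ 0.44863649  0.22455371  0.86504389]
 [-0.08861747  0.97432716 -0.20696262]
 [-0.88930998  0.01619298  0.4570181 ]]
stand 0.68 [261.1 141.7] [ 0.5674 -0.0662  0.0506]
rail_end 0.83 [261.  172.8] [ 0.5965 -0.0734  0.0783]
bar_hinge 0.95 [289.2 165.8] [ 0.6034 -0.0359  0.0664]
coupon_mid 0.58 [262.9 179.3] [ 0.6042 -0.0727  0.0829]
```

View pics/w3c.png

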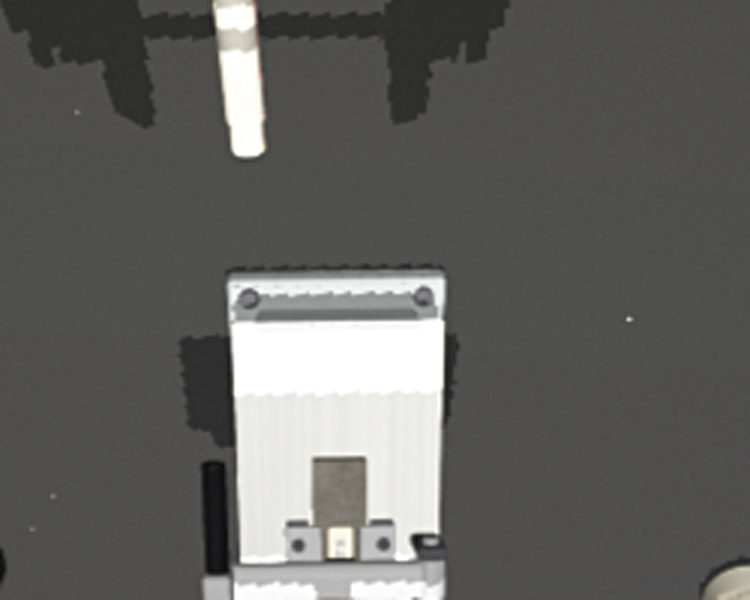

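```bash
python3 - <<'E'
from h import *
z=np.load("w3.npz");d=z['d'];C=(z['K'],z['R'],z['t']);X=cloud(d,C)
s=ctrl.sense();T=s['tcp_rot'];p0=s['position']
def reg(c0,c1,r0,r1):  # crop coords
    return X[r0//3:r1//3+1,150+c0//3:150+c1//3+1].reshape(-1,3)
def plane(q):
    for _ in range(3):
        c=q.mean(0);n=np.linalg.svd(q-c)[2][2];n*=np.sign(n[2]);e=abs((q-c)@n);q=q[e<max(.001,2*e.std())]
    return c,n,len(q)
bed=np.vstack([reg(250,300,410,510),reg(375,425,410,510)])
c,n,k=plane(bed);print("bed",c,n,k,"tilt",np.degrees(np.arccos(n[2])),"az",np.degrees(np.arctan2(-n[1],-n[0])))
cp=reg(318,360,465,515);print("coupon",plane(cp),"height",((cp-c)@n).mean())
# frame: u upslope, v left
u=np.array([0,0,1.])-n*n[2];u/=np.linalg.norm(u);v=np.cross(n,u)
print("u",u,"v",v)
def uv(P): P=np.asarray(P)-c; return np.stack([P@u,P@v,P@n],-1)*1000
# rod
H=uv(X.reshape(-1,3)).reshape(384,512,3)
m=(H[...,2]>32)&(H[...,2]<48)
m[:, :215]=0;m[:,230:]=0;m[195:]=0;m[:150]=0
q=H[m];print("rod",m.sum(),q.min(0),q.max(0),np.median(q,0))
for r in range(150,206,4):
    print(r,[tuple(H[r,cc].round().astype(int)) for cc in (219,221,223,225)])
print("coupon end col263 rows"); 
for r in range(296//2,186,2): print(r,H[r,263].round(1), H[r,250].round(1),H[r,275].round(1))
print("row160", [(cc,tuple(H[160,cc].round(0).astype(int))) for cc in range(224,300,3)])
print("bed col edges in tool",T.T@(c-p0)*1000, T.T@u,T.T@v,T.T@n)
np.savez("bed.npz",c=c,n=n,u=u,v=v)
E
```

```text
bed [ 0.57991577 -0.06737302  0.05802363] [-0.45651234  0.10132029  0.88392912] 589 tilt 27.879975023312248 az -12.513629669966658
coupon (array([ 0.5857235 , -0.06814312,  0.07252108]), array([-0.47111301,  0.10064963,  0.87631169]), 195) height 0.010072517047178282
u [ 0.86293093 -0.19152256  0.46762091] v [0.21667185 0.97624449 0.        ]
rod 348 [ -5.94456185 -57.8536916   32.62005598] [ 46.36716537 -46.14417725  45.13594838] [ 18.93631902 -51.62381541  40.21506138]
150 [(np.int64(5), np.int64(-63), np.int64(-66)), (np.int64(5), np.int64(-60), np.int64(-68)), (np.int64(5), np.int64(-57), np.int64(-68)), (np.int64(5), np.int64(-54), np.int64(-67))]
154 [(np.int64(-5), np.int64(-54), np.int64(40)), (np.int64(-5), np.int64(-51), np.int64(40)), (np.int64(-5), np.int64(-49), np.int64(40)), (np.int64(12), np.int64(-55), np.int64(-71))]
158 [(np.int64(-1), np.int64(-54), np.int64(40)), (np.int64(-1), np.int64(-51), np.int64(41)), (np.int64(0), np.int64(-49), np.int64(38)), (np.int64(19), np.int64(-55), np.int64(-75))]
162 [(np.int64(4), np.int64(-54), np.int64(40)), (np.int64(4), np.in
[... 3875 characters left out ...]
), np.int64(11))), (272, (np.int64(10), np.int64(13), np.int64(-1))), (275, (np.int64(10), np.int64(17), np.int64(1))), (278, (np.int64(10), np.int64(21), np.int64(1))), (281, (np.int64(10), np.int64(25), np.int64(1))), (284, (np.int64(10), np.int64(29), np.int64(0))), (287, (np.int64(10), np.int64(33), np.int64(0))), (290, (np.int64(10), np.int64(37), np.int64(1))), (293, (np.int64(10), np.int64(41), np.int64(0))), (296, (np.int64(24), np.int64(56), np.int64(-79))), (299, (np.int64(25), np.int64(61), np.int64(-79)))]
bed col edges in tool [275.82792599  13.93575098 -12.33626659] [-0.00491816  0.0147964   0.99987843] [ 0.0109287   0.99983161 -0.01474195] [-0.99992819  0.01085487 -0.00507904]
```

```bash
python3 - <<'E'
from h import *
b=np.load("bed.npz");c,n,u,v=[b[k] for k in "cnuv"];B=np.stack([u,v,n])
z=np.load("w3.npz");C=(z['K'],z['R'],z['t']);d3=z['d']
def at_u(px,uu,C):
    o,d=ray("wrist",px,C);o=B@(o-c)*1000;d=B@d;k=(uu-o[0])/d[0];return o+k*d
print("hinge",at_u((289.2,165.8),14,C),at_u((289.2,165.8),18,C))
z2=np.load("w2.npz");C2=(z2['K'],z2['R'],z2['t'])
print("hinge w2",at_u((283.2,114.1),14,C2),"handle w2",at_u((227.7,111.1),14,C2))
X=cloud(z2['d'],C2);m=(abs(X[...,2]-.249)<.006)&(X[...,0]<.68)&(X[...,0]>.5)&(abs(X[...,1]+.07)<.09)
q=X[m];print("lamp",len(q),cv2.minAreaRect((q[:,:2]*1000).astype(np.float32)),np.median(q[:,2]))
for x in (q.min(0),q.max(0)):print(x)
a=np.radians(-12.5);sx=(q[:,:2]-c[:2])@[np.cos(a),np.sin(a)];sy=(q[:,:2]-c[:2])@[-np.sin(a),np.cos(a)]
print("lamp along stand x rel c",np.percentile(sx,[0.5,50,99.5]),np.percentile(sy,[0.5,50,99.5]))
# hinge region picture columns in H
H=(cloud(d3,C)-c)@B.T*1000
for r in range(176,200,4):
    print(r,[tuple(int(t) for t in H[r,cc]) for cc in range(284,302,2)])
E
```

```text
hinge [14.         33.15840701 20.86335823] [18.         35.76010362  0.46940276]
hinge w2 [14.         32.95243115 37.01776258] handle w2 [  14.          -69.4870333  -265.68402835]
lamp 4198 ((624.6340942382812, -77.42018127441406), (129.9827880859375, 118.00157928466797), 77.65535736083984) 0.2512660054698559
[ 0.55462092 -0.1378748   0.2430031 ]
[ 0.67980738 -0.00264159  0.25389954]
lamp along stand x rel c [-0.01257519  0.01053375  0.09997011] [-0.0638328  -0.00053457  0.06328816]
176 [(31, 28, 1), (32, 31, 0), (31, 34, 1), (32, 37, -1), (32, 39, 0), (31, 42, 1), (53, 58, -91), (53, 62, -93), (53, 65, -93)]
180 [(37, 28, 1), (36, 31, 3), (33, 32, 18), (32, 34, 20), (31, 36, 26), (31, 38, 26), (32, 42, 20), (61, 63, -98), (61, 66, -96)]
184 [(42, 29, 0), (43, 31, 0), (36, 31, 26), (35, 33, 30), (35, 35, 31), (35, 38, 29), (35, 41, 29), (35, 43, 29), (69, 67, -101)]
188 [(41, 26, 27), (41, 28, 27), (41, 31, 27), (41, 33, 26), (41, 36, 27), (41, 38, 29), (41, 41, 26), (78, 65, -107), (77, 68, -105)]
192 [(46, 26, 27), (46, 28, 28), (46, 31, 28), (46, 33, 27), (46, 36, 27), (46, 38, 28), (46, 41, 29), (86, 66, -111), (86, 69, -111)]
196 [(52, 26, 26), (51, 28, 27), (52, 31, 25), (51, 33, 28), (51, 36, 28), (52, 39, 27), (52, 41, 27), (94, 66, -114), (94, 70, -115)]
```

```bash
python3 - <<'E'
from h import *
b=np.load("bed.npz");c,n,u,v=[b[k] for k in "cnuv"];B=np.stack([u,v,n])
for f,nm in [("top0","top"),("scene0","scene")]:
    z=np.load(f+".npz");X=cloud(z['d'],cam(nm))[z['d']>0]
    q=X[(X[:,2]>.05)&(X[:,2]<.35)&(X[:,1]>.0)&(X[:,1]<.4)&(X[:,0]>.4)&(X[:,0]<.9)]
    for x0 in np.arange(.45,.9,.05):
        w=q[abs(q[:,0]-x0)<.025]
        if len(w)>5:print(nm,x0.round(2),"ymin",np.percentile(w[:,1],2).round(3),"z",w[:,2].min().round(2),w[:,2].max().round(2))
s=ctrl.sense();T=s['tcp_rot'];p=s['position']
def goto(U): 
    P=c+B.T@(np.array(U)/1000); return T.T@(P-p)*1000
print("TCP uvn",B@(p-c)*1000); print("above handle",goto((6,-52,75)),"at",goto((6,-52,38)))
E
```

```text
top 0.6 ymin 0.216 z 0.05 0.27
top 0.65 ymin 0.215 z 0.05 0.3
top 0.7 ymin 0.212 z 0.05 0.29
top 0.75 ymin 0.013 z 0.05 0.28
top 0.8 ymin 0.12 z 0.05 0.28
top 0.85 ymin 0.007 z 0.05 0.29
scene 0.6 ymin 0.221 z 0.05 0.26
scene 0.65 ymin 0.226 z 0.13 0.29
scene 0.7 ymin 0.225 z 0.23 0.29
scene 0.75 ymin 0.011 z 0.05 0.27
scene 0.8 ymin 0.289 z 0.06 0.27
scene 0.85 ymin 0.227 z 0.23 0.28
TCP uvn [ 13.48513483 -17.12970545 275.59419028]
above handle [200.23551075 -37.15259901  -5.95134269] at [237.2328536  -37.55422912  -5.76341819]
```

apply_moves --pt "28.6 -5.3 -0.9" --pt "28.6 -5.3 -0.9" --pt "28.6 -5.3 -0.9" --pt "28.6 -5.3 -0.9" --pt "28.6 -5.3 -0.9" --pt "28.6 -5.3 -0.9" --pt "28.6 -5.3 -0.9" --pt "0 0 0" --yaw '[0,0,0,0,0,0,0,0]' --claw 0.14 --force 8

```text
time: 10.63
position: [0.5381, -0.1119, 0.1199]
tcp_rot: [[0.448, 0.225, 0.865], [-0.088, 0.974, -0.208], [-0.89, 0.017, 0.456]]
wrist_force: [-0.3, -0.0, -2.6]
grip_width: 0.0445
```

```bash
cat >> h.py <<'E'
_b=np.load("bed.npz");c,n,u,v=[_b[k] for k in "cnuv"];B=np.stack([u,v,n])
def goto(U):
    s=ctrl.sense();P=c+B.T@(np.array(U)/1000.); return (s['tcp_rot'].T@(P-s['position'])*1000).round(1)
def tcp(): 
    s=ctrl.sense();return (B@(s['position']-c)*1000).round(1)
E
python3 - <<'E'
from h import *
print(tcp(),goto((6,-52,38)),ctrl.sense()['grip_width'])
im,d=ctrl.capture("wrist");cv2.imwrite("pics/w4.png",im[:,:,::-1])
E
```

```text
[  1.4 -52.6  69.2] [31.2  0.3  5. ] 0.044468764354225275
```

View pics/w4.png

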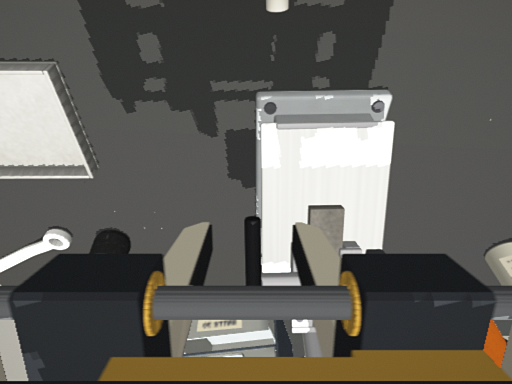

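apply_moves --pt "8 0 1.2" --pt "8 0 1.2" --pt "8 0 1.2" --pt "7 0 1.2" --pt "0 0 0" --yaw '[0,0,0,0,0]'

```text
time: 11.1
position: [0.5569, -0.115, 0.0982]
tcp_rot: [[0.452, 0.224, 0.863], [-0.089, 0.974, -0.206], [-0.888, 0.016, 0.46]]
wrist_force: [-0.5, -0.1, -0.2]
grip_width: 0.0401
```

apply_moves --pt "0 0 0" --pt "0 0 0" --pt "0 0 0" --pt "0 0 0" --pt "0 0 0" --pt "0 0 0" --yaw '[0,0,0,0,0,0]' --claw 1 --force 10

```text
time: 11.6
position: [0.5565, -0.1154, 0.0995]
tcp_rot: [[0.453, 0.224, 0.863], [-0.09, 0.974, -0.206], [-0.887, 0.016, 0.461]]
wrist_force: [-2.4, -3.4, 1.1]
grip_width: 0.0092
```

```bash
python3 - <<'E'
from h import *
s=ctrl.sense();print(tcp(),s['grip_width'],s['wrist_force'])
a0=np.arctan2(15,89.8)
t0=tcp()
off=t0-np.array([t0[0],37.8-91*np.cos(a0),21+91*np.sin(a0)])
prev=None
for th in np.arange(0,2.41,.15):
    a=a0+th; P=np.array([t0[0],37.8-91*np.cos(a),21+91*np.sin(a)])+off
    g=goto(P); print(round(th,2),P.round(1),g, None if prev is None else (g-prev).round(1)); prev=g
E
```

```text
[  8.4 -52.   42.5] 0.009215783960176183 [-2.42557613 -3.39596451  1.06727551]
0.0 [  8.4 -52.   42.5] [-0.  0.  0.] None
0.15 [  8.4 -48.8  55.7] [-13.3   3.4  -0.1] [-13.3   3.4  -0.1]
0.3 [  8.4 -43.6  68.4] [-25.8   8.7  -0.3] [-12.5   5.3  -0.2]
0.45 [  8.4 -36.5  80. ] [-37.4  15.8  -0.5] [-11.6   7.1  -0.2]
0.6 [  8.4 -27.9  90.6] [-47.9  24.6  -0.7] [-10.5   8.8  -0.2]
0.75 [  8.4 -17.7  99.7] [-56.9  34.9  -0.9] [-9.  10.3 -0.2]
0.9 [  8.4  -6.3 107.1] [-64.2  46.4  -1.1] [-7.3 11.5 -0.2]
1.05 [  8.4   6.1 112.8] [-69.8  58.8  -1.3] [-5.6 12.4 -0.2]
1.2 [  8.4  19.2 116.6] [-73.4  71.9  -1.5] [-3.6 13.1 -0.2]
1.35 [  8.4  32.7 118.4] [-75.1  85.5  -1.7] [-1.7 13.6 -0.2]
1.5 [  8.4  46.4 118.1] [-74.6  99.1  -1.9] [ 0.5 13.6 -0.2]
1.65 [  8.4  59.8 115.8] [-72.2 112.5  -2.1] [ 2.4 13.4 -0.2]
1.8 [  8.4  72.7 111.5] [-67.8 125.4  -2.3] [ 4.4 12.9 -0.2]
1.95 [  8.4  84.9 105.3] [-61.5 137.5  -2.4] [ 6.3 12.1 -0.1]
2.1 [ 8.4 96.  97.4] [-53.5 148.5  -2.5] [ 8.  11.  -0.1]
2.25 [  8.4 105.8  87.9] [-43.9 158.2  -2.6] [ 9.6  9.7 -0.1]
2.4 [  8.4 114.1  77.1] [-32.9 166.4  -2.6] [11.   8.2  0. ]
```

apply_moves --pt "-13.3 3.4 0" --pt "-12.5 5.3 0" --pt "-11.6 7.1 0" --pt "-10.5 8.8 0" --pt "0 0 0" --yaw '[0,0,0,0,0]'

```text
time: 12.02
position: [0.54, -0.087, 0.1443]
tcp_rot: [[0.453, 0.225, 0.863], [-0.091, 0.974, -0.206], [-0.887, 0.014, 0.462]]
wrist_force: [-15.8, -13.0, 8.9]
grip_width: 0.0095
```

```bash
python3 - <<'E'
from h import *
s=ctrl.sense();print(tcp(),s['grip_width'],s['wrist_force'],goto((8.4,-27.9,90.6)))
im,d=ctrl.capture("wrist");cv2.imwrite("pics/w5.png",im[:,:,::-1])
E
```

```text
[  9.7 -27.8  92.5] 0.009504061008538121 [-15.81731271 -12.95702813   8.88077448] [ 2.  -0.2 -1.3]
```

View pics/w5.png

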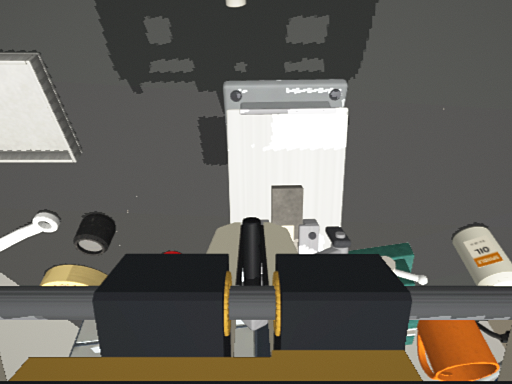

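apply_moves --pt "-2 -2 -1" --pt "0 0 0" --yaw '[0,0]'

```text
time: 12.23
position: [0.5383, -0.0881, 0.1437]
tcp_rot: [[0.454, 0.224, 0.862], [-0.088, 0.974, -0.207], [-0.887, 0.018, 0.462]]
wrist_force: [4.7, 1.5, -1.9]
grip_width: 0.0095
```

```bash
python3 - <<'E'
from h import *
s=ctrl.sense();print(tcp(),s['grip_width'],B@s['wrist_force'])
E
```

```text
[  8.2 -29.3  92.7] 0.00949928880626297 [ 2.90141421  2.46147888 -3.64201178]
```

apply_moves --pt "-9.3 10.3 0" --pt "-7.6 11.5 0" --pt "-5.9 12.4 0" --pt "-3.9 13.1 0" --pt "0 0 0" --yaw '[0,0,0,0,0]'

```text
time: 12.65
position: [0.5367, -0.0386, 0.1687]
tcp_rot: [[0.453, 0.223, 0.863], [-0.089, 0.975, -0.206], [-0.887, 0.017, 0.461]]
wrist_force: [-10.6, -0.8, 9.9]
grip_width: 0.0095
```

```bash
python3 - <<'E'
from h import *
s=ctrl.sense();print(tcp(),s['grip_width'],B@s['wrist_force'])
E
```

```text
[  8.9  18.8 120.5] 0.009477548813977754 [-4.36302352 -3.0808076  13.52167456]
```

apply_moves --pt "-3.7 13.6 -0.3" --pt "-0.5 13.6 -0.3" --pt "1.8 13.4 -0.3" --pt "3.8 12.9 -0.3" --pt "0 0 0" --yaw '[0,0,0,0,0]'

```text
time: 13.07
position: [0.5488, 0.0137, 0.1667]
tcp_rot: [[0.453, 0.223, 0.863], [-0.088, 0.975, -0.206], [-0.887, 0.017, 0.461]]
wrist_force: [-1.0, 2.3, 4.5]
grip_width: 0.0094
```

```bash
python3 - <<'E'
from h import *
s=ctrl.sense();print(tcp(),s['grip_width'],B@s['wrist_force'])
E
```

```text
[  8.5  72.4 118.5] 0.00944419923641102 [0.8276454  2.02040928 4.61454905]
```

apply_moves --pt "5.8 12.3 0" --pt "7.6 11.3 0" --pt "0 0 0" --yaw '[0,0,0]'

```text
time: 13.32
position: [0.5603, 0.035, 0.1547]
tcp_rot: [[0.453, 0.223, 0.863], [-0.088, 0.975, -0.206], [-0.887, 0.017, 0.461]]
wrist_force: [2.5, 1.4, 1.4]
grip_width: 0.0093
```

```bash
python3 - <<'E'
from h import *
s=ctrl.sense();print(tcp(),s['grip_width'],B@s['wrist_force'])
im,d=ctrl.capture("wrist");cv2.imwrite("pics/w6.png",im[:,:,::-1])
im,d=ctrl.capture("scene");cv2.imwrite("pics/s6.png",cv2.resize(im[100:260,180:380,::-1],None,fx=4,fy=4))
E
```

```text
[  8.7  95.7 104.8] 0.009279156643736847 [2.53992901 1.88843293 0.22339276]
```

View pics/w6.png

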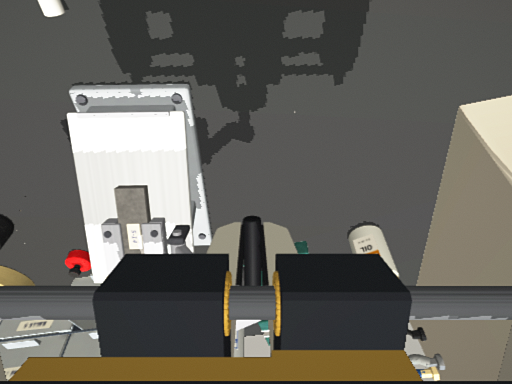

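View pics/s6.png

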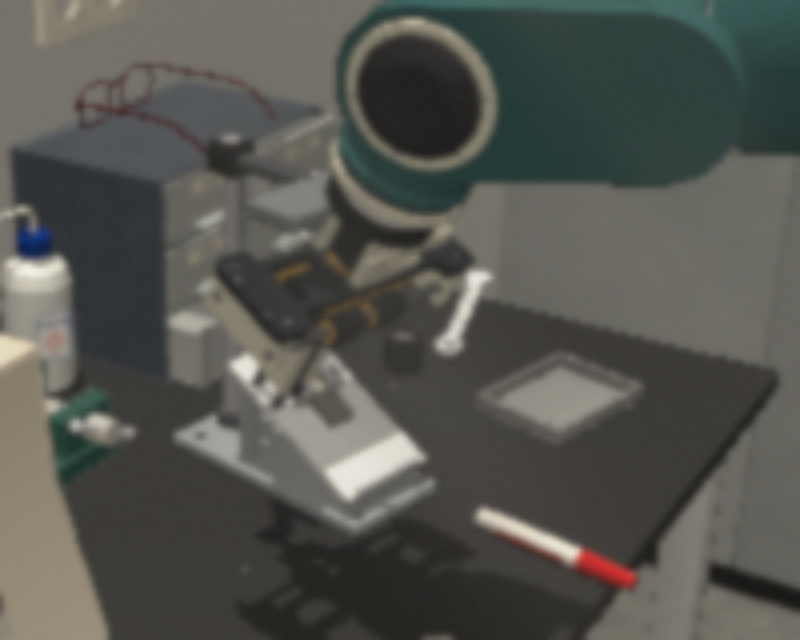

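apply_moves --pt "9.4 9.9 0" --pt "10.8 8.4 0" --pt "0 0 0" --yaw '[0,0,0]'

```text
time: 13.67
position: [0.5734, 0.0504, 0.1369]
tcp_rot: [[0.453, 0.224, 0.863], [-0.089, 0.974, -0.207], [-0.887, 0.017, 0.461]]
wrist_force: [2.8, 1.6, 1.8]
grip_width: 0.0096
```

```bash
python3 - <<'E'
from h import *
s=ctrl.sense();print(tcp(),s['grip_width'],B@s['wrist_force'])
E
```

```text
[  8.7 113.6  84.6] 0.009563889022173857 [3.01528856 2.15845639 0.48121544]
```

apply_moves --pt "0 0 0" --pt "0 0 0" --pt "0 0 0" --pt "0 0 0" --yaw '[0,0,0,0]' --claw 0.0

```text
time: 14.0
position: [0.5727, 0.0496, 0.1379]
tcp_rot: [[0.452, 0.225, 0.863], [-0.09, 0.974, -0.207], [-0.887, 0.016, 0.461]]
wrist_force: [0.2, -0.0, -0.1]
grip_width: 0.0316
```

apply_moves --pt "-20 0 -3" --pt "-20 0 -3" --pt "-20 -10 -3" --pt "-20 -20 -3" --pt "0 -30 0" --pt "0 -30 0" --pt "0 -20 0" --pt "0 0 0" --yaw '[0,0,0,0,0,0,0,0]'

```text
time: 14.67
position: [0.5008, -0.0504, 0.2018]
tcp_rot: [[0.453, 0.227, 0.862], [-0.091, 0.974, -0.209], [-0.887, 0.016, 0.462]]
wrist_force: [-1.0, -0.1, -0.3]
grip_width: 0.0464
```

```bash
python3 - <<'E'
from h import *
s=ctrl.sense();print(tcp(),s['grip_width'],B@s['wrist_force'])
C=cam("wrist");im,d=ctrl.capture("wrist");cv2.imwrite("pics/w7.png",im[:,:,::-1]);np.savez("w7.npz",im=im,d=d,K=C[0],R=C[1],t=C[2])
E
```

```text
[ -4.3  -0.6 165. ] 0.04641460790091254 [-0.97009004 -0.28001662  0.21453607]
```

View pics/w7.png

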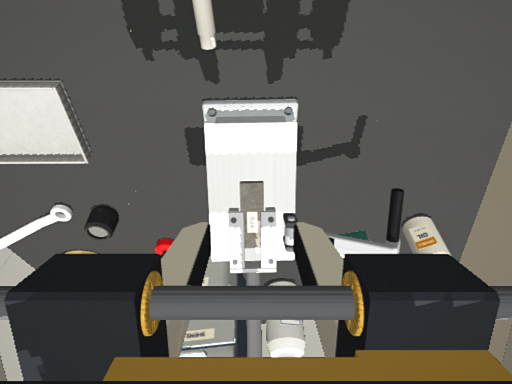

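```bash
python3 - <<'E'
from h import *
z=np.load("w7.npz");C=(z['K'],z['R'],z['t']);H=(cloud(z['d'],C)-c)@B.T*1000
m=(H[...,2]>7)&(H[...,2]<13)&(H[...,0]>3)&(H[...,0]<22)&(abs(H[...,1])<20)
q=H[m];print(len(q),q.min(0),q.max(0),q.mean(0))
bed=(abs(H[...,2])<6)&(abs(H[...,0]-5)<20)&(abs(abs(H[...,1])-30)<10);print("bed n",H[bed][:,2].mean())
print(goto((7,.3,50)),goto((7,.3,21.5)))
E
```

```text
439 [  3.20036279 -12.14194877   8.10615961] [21.98033019 11.8806525  11.9581255 ] [12.43967377 -0.18028051 10.06748082]
bed n 0.03716211439781454
[114.8  -1.2  12. ] [143.3  -1.5  12.2]
```

apply_moves --pt "23 -0.3 2.4" --pt "23 -0.3 2.4" --pt "23 -0.3 2.4" --pt "23 -0.3 2.4" --pt "23 -0.3 2.4" --pt "0 0 0" --yaw '[0,0,0,0,0,0]'

```text
time: 15.22
position: [0.5635, -0.0609, 0.1004]
tcp_rot: [[0.448, 0.224, 0.866], [-0.088, 0.974, -0.206], [-0.89, 0.016, 0.456]]
wrist_force: [-0.6, -0.8, -1.2]
grip_width: 0.0463
```

```bash
python3 - <<'E'
from h import *
s=ctrl.sense();print(tcp(),s['grip_width'],goto((7,0,21.5)))
E
```

```text
[ 4.4  2.7 45.6] 0.046272803770927746 [24.1 -3.   2.9]
```

apply_moves --pt "6 -1 1" --pt "6 -1 1" --pt "6 -1 0.9" --pt "5 0 0" --pt "0 0 0" --pt "0 0 0" --yaw '[0,0,0,0,0,0]'

```text
time: 15.72
position: [0.5759, -0.0672, 0.0858]
tcp_rot: [[0.452, 0.224, 0.863], [-0.089, 0.974, -0.207], [-0.887, 0.016, 0.461]]
wrist_force: [0.2, -0.2, 0.3]
grip_width: 0.0466
```

```bash
python3 - <<'E'
from h import *
s=ctrl.sense();print(tcp(),s['grip_width'],goto((7,0,21.5)),B@s['wrist_force'])
E
```

```text
[ 9.5 -0.7 26.4] 0.046576011929149966 [ 5.   0.6 -2.5] [ 0.33463685 -0.10920985  0.12134848]
```

apply_moves --pt "2.5 0.3 -1.2" --pt "2.5 0.3 -1.2" --pt "0 0 0" --pt "0 0 0" --yaw '[0,0,0,0]'

```text
time: 16.05
position: [0.5762, -0.0665, 0.0801]
tcp_rot: [[0.452, 0.224, 0.863], [-0.089, 0.974, -0.207], [-0.887, 0.016, 0.461]]
wrist_force: [0.3, 0.4, -0.5]
grip_width: 0.0465
```

apply_moves --pt "0 0 0" --pt "0 0 0" --pt "0 0 0" --pt "0 0 0" --pt "0 0 0" --pt "0 0 0" --yaw '[0,0,0,0,0,0]' --claw 1 --force 25

```text
time: 16.55
position: [0.5763, -0.0666, 0.0803]
tcp_rot: [[0.453, 0.224, 0.863], [-0.089, 0.974, -0.207], [-0.887, 0.016, 0.461]]
wrist_force: [-0.9, 1.3, 1.0]
grip_width: 0.0237
```

```bash
python3 - <<'E'
from h import *
s=ctrl.sense();print(tcp(),s['grip_width'],B@s['wrist_force'],s['tcp_rot'].T@u)
im,d=ctrl.capture("wrist");cv2.imwrite("pics/w8.png",im[:,:,::-1])
E
```

```text
[ 7.2 -0.  21.4] 0.02370384862565969 [-0.53987559  1.10382928  1.45780152] [-0.00723643  0.01473873  0.99986519]
```

View pics/w8.png

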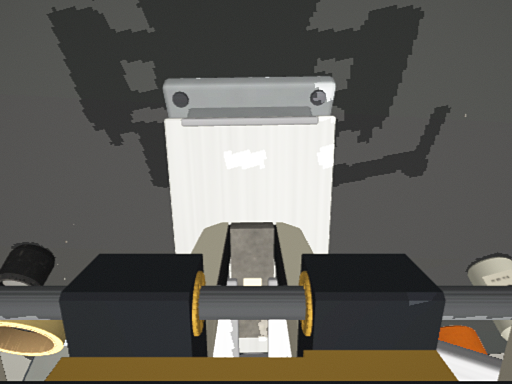

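apply_moves --pt "0.1 -0.2 -10" --pt "0.1 -0.2 -10" --pt "0.1 -0.2 -10" --pt "0.1 -0.2 -10" --pt "0 0 -8" --pt "0 0 0" --pt "0 0 0" --yaw '[0,0,0,0,0,0,0]'

```text
time: 17.18
position: [0.5337, -0.0572, 0.057]
tcp_rot: [[0.451, 0.224, 0.864], [-0.089, 0.974, -0.207], [-0.888, 0.016, 0.46]]
wrist_force: [-8.9, 2.3, 5.0]
grip_width: 0.0237
```

```bash
python3 - <<'E'
from h import *
s=ctrl.sense();print(tcp(),s['grip_width'],B@s['wrist_force'])
C=cam("wrist");im,d=ctrl.capture("wrist");cv2.imwrite("pics/w9.png",im[:,:,::-1])
for t in ["coupon_mid","rail_end","stand"]: print(t,ctrl.spot_point(t,"wrist")[:1])
E
```

```text
[-42.3  -0.1  21.3] 0.023731869581981067 [-5.80559088  0.33133771  8.73460384]
coupon_mid [{'position': [253.4, 282.8], 'score': 0.58}]
rail_end [{'position': [251.7, 336.0], 'score': 0.74}]
stand []
```

View pics/w9.png

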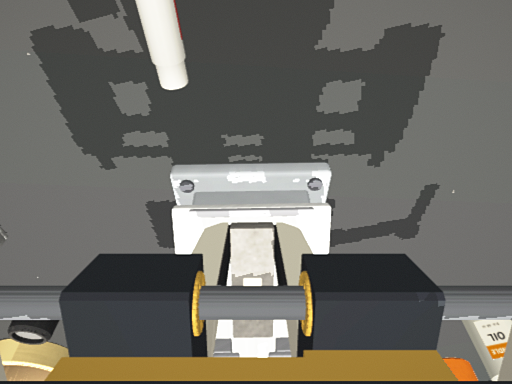

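```bash
python3 - <<'E'
from h import *
z=np.load("w3.npz");C=(z['K'],z['R'],z['t'])
a=np.radians(-12.5);ex=np.array([np.cos(a),np.sin(a)])
for r in (89.5,90.7,92):
    o,d=ray("wrist",(262,r),C);P=o+d*(.012-o[2])/d[2]; cm=(c+u*-.0145+n*.005)
    print(P, "coupon stand x", (cm[:2]-P[:2])@ex-.1025, cm)
E
```

```text
[ 0.51505507 -0.05260384  0.012     ] coupon stand x -0.05113519750683631 [ 0.56512071 -0.06408934  0.05566278]
[ 0.5166618  -0.05293576  0.012     ] coupon stand x -0.052775677648088125 [ 0.56512071 -0.06408934  0.05566278]
[ 0.51841232 -0.05329737  0.012     ] coupon stand x -0.05456297969917387 [ 0.56512071 -0.06408934  0.05566278]
```

apply_moves --pt "-10 0 0" --pt "-15 0 0" --pt "-25 0 0" --pt "-30 0 0" --pt "-30 0 0" --pt "-30 0 0" --pt "-30 0 0" --pt "0 0 0" --yaw '[0,0,0,0,0,0,0,0]' --force 30

```text
time: 18.05
position: [0.4574, -0.0421, 0.2148]
tcp_rot: [[0.459, 0.224, 0.86], [-0.09, 0.974, -0.206], [-0.884, 0.017, 0.467]]
wrist_force: [0.4, 0.9, 1.1]
grip_width: 0.0231
```

```bash
python3 - <<'E'
from h import *
s=ctrl.sense();print(tcp(),s['grip_width'],s['wrist_force'],s['q'])
C=cam("wrist");im,d=ctrl.capture("wrist");cv2.imwrite("pics/w10.png",im[:,:,::-1])
E
```

```text
[-37.3  -1.8 197.1] 0.023097225371035965 [0.37093777 0.86997625 1.05404814] [-0.12837272 -0.70660316  2.1820959  -0.03301262  1.18044816 -1.46389254]
```

View pics/w10.png

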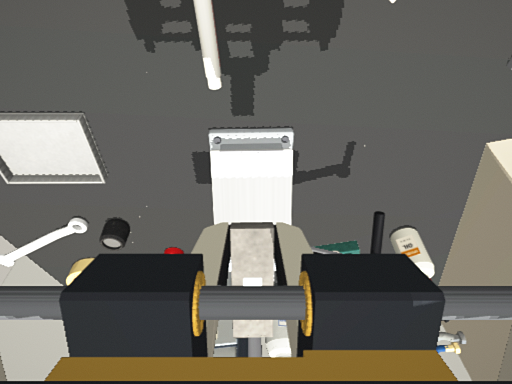

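apply_moves --pt "-14 0 -28" --pt "-14 0 -28" --pt "-14 0 -28" --pt "-14 0 -28" --pt "-14 0 -28" --pt "-14 0 -28" --yaw '[0,0,0,0,0,0]'

```text
time: 18.6
position: [0.3909, 0.007, 0.2124]
tcp_rot: [[0.372, 0.236, 0.898], [-0.098, 0.972, -0.215], [-0.923, -0.008, 0.385]]
wrist_force: [0.1, -0.5, -0.6]
grip_width: 0.0237
```

```bash
python3 - <<'E'
from h import *
s=ctrl.sense();print(s['position'],s['grip_width'],s['wrist_force'],s['q'])
E
```

```text
[0.39087652 0.00704889 0.21239808] 0.02365178228515832 [ 0.09067407 -0.49724681 -0.57796496] [ 0.0327082  -0.82824916  2.22780005 -0.11289796  1.36325447 -1.29964364]
```

apply_moves --pt "0 -27 3" --pt "0 -27 3" --pt "0 -27 3" --pt "-14 0 -32" --pt "-14 0 -32" --pt "-14 0 -32" --pt "-14 0 -32" --pt "-14 0 -32" --yaw '[0,0,0,0,0,0,0,0]'

```text
time: 19.27
position: [0.3588, -0.0497, 0.2393]
tcp_rot: [[0.265, 0.24, 0.934], [-0.087, 0.97, -0.225], [-0.96, -0.021, 0.278]]
wrist_force: [0.2, 0.3, -0.6]
grip_width: 0.0235
```

```bash
python3 - <<'E'
from h import *
s=ctrl.sense();print(s['position'],s['grip_width'],s['wrist_force'],s['q'])
E
```

```text
[ 0.35883947 -0.04968397  0.23932865] 0.023460693338472706 [ 0.21402071  0.29656745 -0.61254843] [-0.17807662 -0.82822904  2.16763584 -0.03829061  1.52237892 -1.51247326]
```

apply_moves --pt "-8 -8 -36" --pt "-8 -8 -36" --pt "-8 -8 -36" --pt "-8 -5 -36" --pt "-6 -5 -36" --pt "-6 -5 -36" --pt "-6 -5 -36" --pt "-6 -5 -36" --yaw '[0,0,0,0,0,0,0,0]'

```text
time: 19.93
position: [0.2998, -0.0544, 0.2703]
tcp_rot: [[0.08, 0.244, 0.967], [-0.065, 0.969, -0.239], [-0.995, -0.043, 0.094]]
wrist_force: [0.7, -0.2, -1.5]
grip_width: 0.0234
```

```bash
python3 - <<'E'
from h import *
s=ctrl.sense();print(s['position'],s['grip_width'],s['wrist_force'],s['q'],s['tcp_rot'])
E
```

```text
[ 0.29984979 -0.05443072  0.2703435 ] 0.02344558197805783 [ 0.67475642 -0.15561702 -1.50209838] [-0.22095337 -0.82821192  2.10192937 -0.04648044  1.77495257 -1.55883049] [[ 0.0802596   0.24377601  0.96650486]
 [-0.06466042  0.96886392 -0.23900155]
 [-0.99467453 -0.04331244  0.09352329]]
```

apply_moves --pt "0 -25 0" --pt "0 -25 0" --pt "0 -25 0" --pt "0 -25 0" --pt "0 -25 -4" --pt "-3 15 -33" --pt "-3 15 -33" --pt "-3 15 -33" --yaw '[0,0,0,0,0,0,0,0]'

```text
time: 20.6
position: [0.2466, -0.1463, 0.29]
tcp_rot: [[0.028, 0.245, 0.969], [-0.032, 0.969, -0.245], [-0.999, -0.025, 0.035]]
wrist_force: [-0.3, 0.8, -1.3]
grip_width: 0.0236
```

```bash
python3 - <<'E'
from h import *
s=ctrl.sense();print(s['position'],s['grip_width'],s['wrist_force'],s['q'],s['tcp_rot'])
E
```

```text
[ 0.24663957 -0.14633144  0.28997133] 0.023568678138482624 [-0.28904758  0.84417785 -1.3082635 ] [-0.61409536 -0.8288841   2.06828682 -0.01096564  1.86071622 -1.94056532] [[ 0.02781642  0.24549769  0.968998  ]
 [-0.03246828  0.96908352 -0.24458731]
 [-0.99908561 -0.02465815  0.03492733]]
```

apply_moves --pt "0 -28 -18" --pt "0 -28 -18" --pt "0 20 -29" --pt "0 20 -29" --pt "0 0 0" --yaw '[0,0,0,0,0]'

```text
time: 21.02
position: [0.2048, -0.1768, 0.3031]
tcp_rot: [[-0.009, 0.245, 0.97], [0.0, 0.97, -0.245], [-1.0, -0.002, -0.009]]
wrist_force: [-0.1, -0.7, -0.7]
grip_width: 0.0235
```

```bash
python3 - <<'E'
from h import *
s=ctrl.sense();print(s['position'],s['grip_width'],s['wrist_force'],s['q'],s['tcp_rot'])
E
```

```text
[ 0.2047706  -0.17684178  0.30312565] 0.023521843194463668 [-0.05440696 -0.7114903  -0.71643868] [-0.80004892 -0.8286544   2.04627269 -0.00678756  1.93045006 -2.12619233] [[-9.07434263e-03  2.44507621e-01  9.69604909e-01]
 [ 2.24797778e-04  9.69645306e-01 -2.44515705e-01]
 [-9.99958802e-01 -2.00085425e-03 -8.85385851e-03]]
```

apply_moves --pt "0 18 28" --pt "0 18 28" --pt "0 18 28" --pt "0 18 28" --pt "0 18 28" --pt "0 18 28" --pt "0 18 28" --pt "0 25 0" --yaw '[0,0,0,0,0,0,0,0.045]'

```text
time: 21.68
position: [0.4353, -0.0773, 0.2986]
tcp_rot: [[-0.011, 0.284, 0.959], [-0.001, 0.959, -0.284], [-1.0, -0.004, -0.01]]
wrist_force: [1.1, 0.6, -1.0]
grip_width: 0.0236
```

apply_moves --pt "0 34 -9" --pt "0 34 -9" --pt "0 34 -9" --pt "0 34 -9" --pt "0 34 -9" --pt "0 34 -9" --pt "0 34 -9" --pt "0 34 -9" --yaw '[0.04,0,0,0,0,0,0,0]'

```text
time: 22.35
position: [0.4502, 0.2053, 0.2997]
tcp_rot: [[-0.008, 0.322, 0.947], [-0.001, 0.947, -0.322], [-1.0, -0.004, -0.007]]
wrist_force: [0.6, -0.2, -0.8]
grip_width: 0.0237
```

```bash
python3 - <<'E'
from h import *
s=ctrl.sense();print(s['position'],s['grip_width'],s['wrist_force'],s['q'],s['tcp_rot'])
C=cam("wrist");im,d=ctrl.capture("wrist");cv2.imwrite("pics/w11.png",im[:,:,::-1]);np.savez("w11.npz",im=im,d=d,K=C[0],R=C[1],t=C[2])
for t in ["plate","stop_face"]: print(t,ctrl.spot_point(t,"wrist")[:1])
E
```

```text
[0.45021992 0.2053402  0.29971286] 0.023710364396686306 [ 0.64954589 -0.21778338 -0.81136073] [ 0.3753722  -0.28486236  1.7183263   0.00172456  1.71611444 -0.86682956] [[-0.00805539  0.32246761  0.94654622]
 [-0.00134019  0.9465726  -0.322488  ]
 [-0.99996666 -0.00386632 -0.00719284]]
plate [{'position': [295.5, 138.1], 'score': 0.84}]
stop_face [{'position': [296.8, 183.0], 'score': 0.83}]
```

View pics/w11.png

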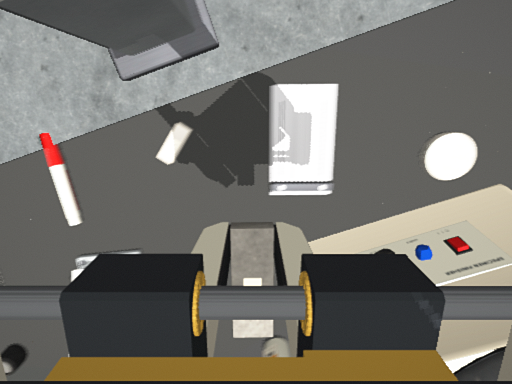

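```bash
python3 - <<'E'
from h import *
z=np.load("w11.npz");C=(z['K'],z['R'],z['t']);X=cloud(z['d'],C);im=z['im']
w=np.zeros((384,512),bool);w[70:205,255:350]=1
m=w&(X[...,2]>.006)&(X[...,2]<.03)
print(np.median(X[w&(X[...,2]<.006)][:,2]),np.percentile(X[m][:,2],[5,25,50,75,95]))
q=X[m];(r)=cv2.minAreaRect((q[:,:2]*1000).astype(np.float32));print(r,m.sum())
c0=np.array(r[0])/1000
# pixel mask minarearect
mm=m.astype(np.uint8);cnt,_=cv2.findContours(mm,cv2.RETR_EXTERNAL,cv2.CHAIN_APPROX_NONE);k=max(cnt,key=cv2.contourArea);print(cv2.minAreaRect(k))
a=np.radians(-18.7)
for az in (-17,-18,-19,-20):
    a=np.radians(az);ex=np.array([np.cos(a),np.sin(a)]);ey=np.array([-ex[1],ex[0]]);qx=(q[:,:2]-c0)@ex*1000;qy=(q[:,:2]-c0)@ey*1000
    print(az,np.percentile(qx,[.5,99.5]),np.percentile(qy,[.5,99.5]),np.ptp(np.percentile(qy,[.5,99.5])))
st=X[w&(X[...,2]>.017)&(X[...,2]<.03)];print("stop",len(st),cv2.minAreaRect((st[:,:2]*1000).astype(np.float32)),np.median(st[:,2]))
s=ctrl.sense();print("tool z az",np.degrees(np.arctan2(s['tcp_rot'][1,2],s['tcp_rot'][0,2])))
# own coupon edges (held)
Ct=(cloud(z['d'],C)-s['position'])@s['tcp_rot']*1000
g=Ct[228:290,225:285].reshape(-1,3)
sel=(g[:,0]>0)&(g[:,0]<25)&(abs(g[:,1])<14);gg=g[sel];print("coupon top in tool",sel.sum(),gg.min(0),gg.max(0),gg.mean(0))
cc=gg.mean(0);print(np.linalg.svd(gg-cc)[2])
E
python3 -c "
import cv2;im=cv2.imread('pics/w11.png');cv2.imwrite('pics/w11c.png',cv2.resize(im[60:260,200:360],None,fx=3,fy=3,interpolation=cv2.INTER_CUBIC))"
```

```text
0.00031537381982082237 [0.00893129 0.00980486 0.01041255 0.01108106 0.02176262]
((451.0305480957031, 271.5024719238281), (84.17443084716797, 149.92996215820312), 71.74291229248047) 6769
((300.0, 140.0), (110.0, 64.0), 90.0)
-17 [-74.28924533  73.41955729] [-42.33282867  41.73477531] 84.06760398374632
-18 [-74.3470282   73.41171648] [-41.90115685  41.36088729] 83.26204414322694
-19 [-74.78627671  73.42436166] [-41.97401018  41.39012514] 83.36413531733197
-20 [-74.73296137  73.39968562] [-42.63036308  41.84516087] 84.47552394827792
stop 535 ((508.16473388671875, 252.30197143554688), (83.47185516357422, 11.659317016601562), 71.51812744140625) 0.022131855186408388
tool z az -18.647259556386615
coupon top in tool 2663 [  0.02186557 -13.92771285 -10.73194725] [13.71768575 13.93165275 26.2234776 ] [10.91386485  0.02197179  6.93262519]
[[-0.03072427 -0.01555111 -0.99940692]
 [-0.00452724 -0.99986654  0.01569744]
 [ 0.99951765 -0.00500684 -0.03064976]]
```

View pics/w11c.png

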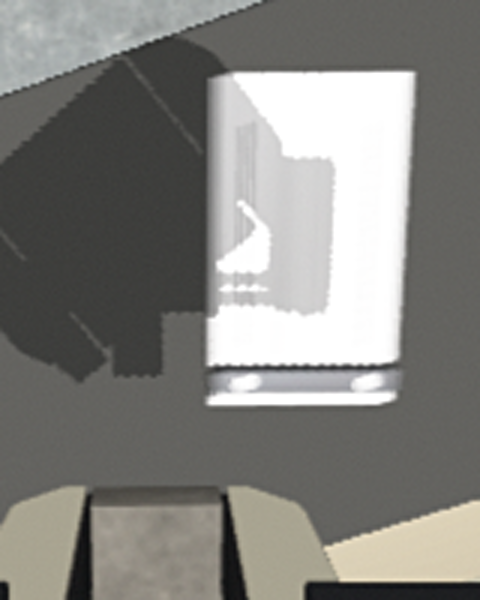

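apply_moves --pt "30 13 -6.5" --pt "35 13 -6.5" --pt "35 13 -6.5" --pt "35 12 -6.5" --pt "35 12 -6.5" --pt "35 0 0" --pt "20 0 0" --pt "0 0 0" --yaw '[0.01,0,0,0,0,0,0,0]'

```text
time: 23.17
position: [0.4369, 0.2712, 0.0707]
tcp_rot: [[-0.014, 0.333, 0.943], [-0.005, 0.943, -0.333], [-1.0, -0.009, -0.011]]
wrist_force: [0.2, -1.1, -1.7]
grip_width: 0.0238
```

```bash
cat >> h.py <<'E'
pc=np.array([.451,.2715,0]);pa=np.radians(-18.4);PX=np.array([np.cos(pa),np.sin(pa),0]);PY=np.array([-PX[1],PX[0],0])
def pl(): 
    s=ctrl.sense();d=s['position']-pc;return np.array([d@PX,d@PY,d[2]])*1000
def gpl(x,y,zz):
    s=ctrl.sense();P=pc+(PX*x+PY*y)/1000;P[2]=zz/1000;return (s['tcp_rot'].T@(P-s['position'])*1000).round(1)
E
python3 - <<'E'
from h import *
s=ctrl.sense();print(pl(),gpl(-14,0,34),s['wrist_force'],s['tcp_rot'],s['grip_width'])
E
```

```text
[-13.32429877  -4.76208333  70.69877231] [36.7  5.1 -0.3] [ 0.16814634 -1.06373978 -1.68762804] [[-0.01380959  0.33314902  0.94277305]
 [-0.00476824  0.9428303  -0.3332391 ]
 [-0.99989327 -0.00909726 -0.01143157]] 0.023778971548023897
```

apply_moves --pt "12 2 0" --pt "10 2 0" --pt "6 1 0" --pt "3 0 0" --pt "0 0 0" --yaw '[0,0,0,0,0]'

```text
time: 23.58
position: [0.4404, 0.2775, 0.0449]
tcp_rot: [[-0.008, 0.333, 0.943], [-0.001, 0.943, -0.334], [-1.0, -0.004, -0.007]]
wrist_force: [-0.1, 0.6, -0.5]
grip_width: 0.023
```

```bash
python3 - <<'E'
from h import *
s=ctrl.sense();print(pl(),gpl(-14,0,34),s['wrist_force'],s['tcp_rot'],s['grip_width'])
im,d=ctrl.capture("wrist");cv2.imwrite("pics/w12.png",im[:,:,::-1])
E
```

```text
[-11.91562459   2.38061759  44.87822274] [10.9 -2.4 -2. ] [-0.07509762  0.63574365 -0.45432001] [[-0.00788867  0.33349056  0.94272043]
 [-0.00127715  0.94274564 -0.33351017]
 [-0.99996807 -0.00383494 -0.00701109]] 0.02302168486551053
```

View pics/w12.png

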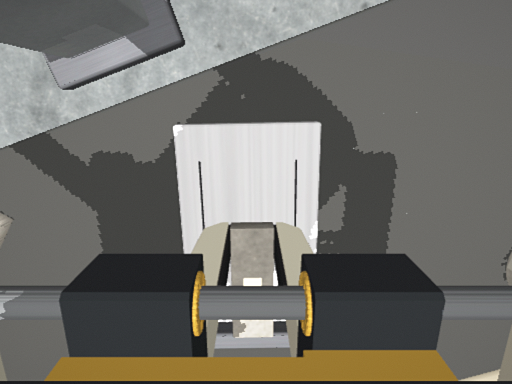

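Centred over the plate, with the far end just short of the stop. I'll lower it in small steps and watch the force.

apply_moves --pt "3 -1 -1" --pt "3 -1 -1" --pt "2 0 0" --pt "0 0 0" --pt "0 0 0" --yaw '[0,0,0,0,0]'

```text
time: 24.05
position: [0.4377, 0.2763, 0.037]
tcp_rot: [[-0.008, 0.333, 0.943], [-0.001, 0.943, -0.333], [-1.0, -0.004, -0.007]]
wrist_force: [-0.1, 0.5, -1.1]
grip_width: 0.0235
```

```bash
python3 - <<'E'
from h import *
s=ctrl.sense();print(pl(),s['wrist_force'],s['grip_width'])
E
```

```text
[-14.1321693    0.3746519   37.04452671] [-0.0527196   0.45194487 -1.10386084] 0.023466533987643513
```

apply_moves --pt "1 0 0" --pt "1 0 0" --pt "1 0 0" --pt "0 0 0" --pt "0 0 0" --yaw '[0,0,0,0,0]'

```text
time: 24.47
position: [0.4377, 0.2763, 0.034]
tcp_rot: [[-0.008, 0.333, 0.943], [-0.001, 0.943, -0.333], [-1.0, -0.004, -0.007]]
wrist_force: [0.8, -0.2, -0.8]
grip_width: 0.0235
```

```bash
python3 - <<'E'
from h import *
s=ctrl.sense();print(pl(),s['wrist_force'],s['grip_width'])
E
```

```text
[-14.10654504   0.38313362  34.02073305] [ 0.80451512 -0.21227244 -0.78189178] 0.023461648123126354
```

apply_moves --pt "0.7 0 0" --pt "0.7 0 0" --pt "0 0 0" --pt "0 0 0" --yaw '[0,0,0,0]' --force 10

```text
time: 24.8
position: [0.4378, 0.2763, 0.0326]
tcp_rot: [[-0.008, 0.333, 0.943], [-0.001, 0.943, -0.333], [-1.0, -0.004, -0.007]]
wrist_force: [-0.1, -0.2, -1.5]
grip_width: 0.0238
```

```bash
python3 - <<'E'
from h import *
s=ctrl.sense();print(pl(),s['wrist_force'],s['grip_width'])
C=cam("wrist");im,d=ctrl.capture("wrist");np.savez("w13.npz",im=im,d=d,K=C[0],R=C[1],t=C[2])
X=cloud(d,C)[228:285,232:272];m=X[...,2]<.05
print([(r+228,X[r,20].round(4)) for r in range(0,57,7)])
E
```

```text
[-14.07981266   0.35979942  32.61782566] [-0.06327872 -0.21412584 -1.45957365] 0.023772544757716785
[(228, array([0.429 , 0.2793, 0.0208])), (235, array([0.4324, 0.2782, 0.0219])), (242, array([0.4365, 0.2767, 0.0214])), (249, array([0.4407, 0.2752, 0.0208])), (256, array([0.4442, 0.274 , 0.0217])), (263, array([0.4485, 0.2725, 0.0212])), (270, array([0.4529, 0.2709, 0.0206])), (277, array([0.4565, 0.2697, 0.0216])), (284, array([0.4615, 0.2679, 0.0201]))]
```

apply_moves --pt "0.6 0 0" --pt "0 0 0" --pt "0 0 0" --yaw '[0,0,0]'

```text
time: 25.1
position: [0.4378, 0.2764, 0.0322]
tcp_rot: [[-0.008, 0.333, 0.943], [-0.001, 0.943, -0.333], [-1.0, -0.004, -0.007]]
wrist_force: [-1.4, -0.8, 0.8]
grip_width: 0.0241
```

apply_moves --pt "0 0 0" --pt "0 0 0" --pt "0 0 0" --pt "0 0 0" --yaw '[0,0,0,0]' --claw 0.2

```text
time: 25.43
position: [0.4377, 0.2763, 0.0321]
tcp_rot: [[-0.008, 0.333, 0.943], [-0.001, 0.943, -0.334], [-1.0, -0.004, -0.007]]
wrist_force: [-0.4, -0.6, -0.6]
grip_width: 0.0368
```

apply_moves --pt "-20 0 0" --pt "-20 0 0" --pt "-10 0 -25" --pt "0 0 -30" --pt "0 0 -10" --pt "0 0 0" --yaw '[0,0,0,0,0,0]'

```text
time: 25.93
position: [0.3755, 0.2987, 0.0827]
tcp_rot: [[-0.007, 0.332, 0.943], [-0.001, 0.943, -0.332], [-1.0, -0.003, -0.007]]
wrist_force: [0.9, 0.3, -1.8]
grip_width: 0.0373
```

```bash
python3 - <<'E'
from h import *
s=ctrl.sense();print(pl(),s['wrist_force'],s['grip_width'])
C=cam("wrist");im,d=ctrl.capture("wrist");np.savez("w14.npz",im=im,d=d,K=C[0],R=C[1],t=C[2]);cv2.imwrite("pics/w14.png",im[:,:,::-1])
for t in ["stop_face","coupon_mid"]: print(ctrl.spot_point(t,"wrist")[:1])
E
```

```text
[-80.24823626   1.92215365  82.65988324] [ 0.93921153  0.3336991  -1.8203111 ] 0.0373494610225516
[]
[{'position': [252.1, 320.2], 'score': 0.58}]
```

View pics/w14.png

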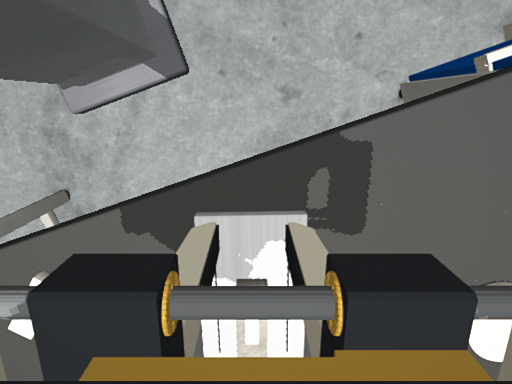

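apply_moves --pt "-35 0 0" --pt "-35 0 0" --pt "-35 0 0" --pt "-35 0 0" --pt "0 0 0" --yaw '[0,0,0,0,0]' --claw 1

```text
time: 26.5
position: [0.3802, 0.2988, 0.2293]
tcp_rot: [[-0.001, 0.334, 0.942], [0.003, 0.942, -0.334], [-1.0, 0.003, -0.002]]
wrist_force: [1.5, 0.3, 1.1]
grip_width: 0.0084
```

```bash
cat > meas.py <<'E'
from h import *
import sys
s=ctrl.sense();print(pl().round(1),s['grip_width'])
C=cam("wrist");im,d=ctrl.capture("wrist");f=sys.argv[1];np.savez(f+".npz",im=im,d=d,K=C[0],R=C[1],t=C[2]);cv2.imwrite(f"pics/{f}.png",im[:,:,::-1])
X=cloud(d,C)-pc;P=np.stack([X@PX,X@PY,X[...,2]],-1)*1000
cand=(abs(P[...,0])<53)&(abs(P[...,1])<40)
print("plate z",np.median(P[cand&(P[...,2]<14)][:,2]))
m=cand&(P[...,2]>16)&(P[...,2]<26)
q=P[m];print("coupon",m.sum(),np.percentile(q,[.5,99.5],axis=0).round(1),q.mean(0).round(1))
r=cv2.minAreaRect(q[:,:2].astype(np.float32));print(r)
st=P[(P[...,0]>53)&(P[...,0]<72)&(abs(P[...,1])<42)&(P[...,2]>18)&(P[...,2]<27)];print("stop",len(st),np.percentile(st,[.5,99.5],axis=0).round(1) if len(st) else '')
E
python3 meas.py w15
```

```text
[-75.8   3.6 229.3] 0.008405765640301635
plate z 10.314159494307528
coupon 877 [[-23.5 -11.1  16.8]
 [ 45.7  11.5  22.2]] [ 8.3  1.4 20.3]
((11.171009063720703, -0.15813446044921875), (22.72977638244629, 69.72018432617188), 89.2455825805664)
stop 169 [[54.3 -9.6 18.1]
 [65.8 11.8 23.9]]
```

View pics/w15.png

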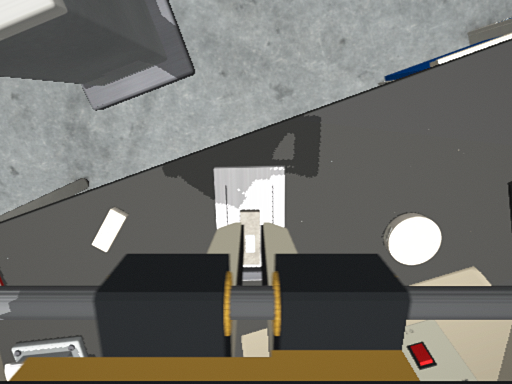

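apply_moves --pt "30 -1 0" --pt "30 -1 0" --pt "30 -1 0" --pt "30 0 0" --pt "20 0 0" --pt "0 0 0" --yaw '[-0.019,0,0,0,0,0]' --claw 0.78

```text
time: 27.05
position: [0.3743, 0.2934, 0.077]
tcp_rot: [[-0.014, 0.316, 0.949], [-0.006, 0.949, -0.316], [-1.0, -0.01, -0.012]]
wrist_force: [-0.5, -0.4, -1.3]
grip_width: 0.0099
```

```bash
python3 - <<'E'
from h import *
s=ctrl.sense();print(pl(),s['wrist_force'],s['grip_width'],s['tcp_rot'],gpl(-42,0.5,32))
E
```

```text
[-79.65867776  -3.42001365  76.95927518] [-0.46615946 -0.41065238 -1.28403537] 0.009882355400897092 [[-0.01404414  0.31610512  0.94862022]
 [-0.00575742  0.94867249 -0.31620778]
 [-0.9998848  -0.00990248 -0.01150334]] [44.5  4.4 38.2]
```

apply_moves --pt "15 1 12" --pt "14 1 12" --pt "10 1 12" --pt "4 1 2" --pt "0 0 0" --pt "0 0 0" --yaw '[0,0,0,0,0,0]'

```text
time: 27.55
position: [0.4129, 0.287, 0.0398]
tcp_rot: [[-0.008, 0.316, 0.949], [-0.001, 0.949, -0.316], [-1.0, -0.004, -0.007]]
wrist_force: [-0.8, -0.1, 0.9]
grip_width: 0.01
```

```bash
python3 - <<'E'
from h import *
s=ctrl.sense();print(pl(),s['wrist_force'],s['grip_width'],np.degrees(np.arctan2(s['tcp_rot'][1,2],s['tcp_rot'][0,2])),gpl(-30,0.5,32.5))
im,d=ctrl.capture("wrist");cv2.imwrite("pics/w16.png",im[:,:,::-1])
E
```

```text
[-41.01773243   2.70545755  39.78399662] [-0.8401698  -0.09477595  0.88895024] 0.00997223795353216 -18.421718554509702 [ 7.2 -2.2 11.1]
```

View pics/w16.png

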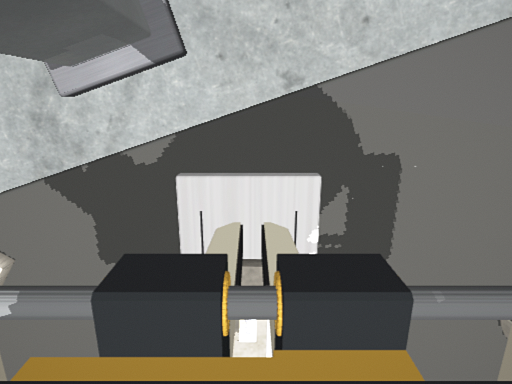

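apply_moves --pt "3.6 -1.1 0" --pt "3.6 -1.1 0" --pt "0 0 3" --pt "0 0 3" --pt "0 0 2" --pt "0 0 0" --yaw '[0,0,0,0,0,0]'

```text
time: 28.1
position: [0.4202, 0.2823, 0.0322]
tcp_rot: [[-0.008, 0.316, 0.949], [-0.001, 0.949, -0.316], [-1.0, -0.003, -0.007]]
wrist_force: [-0.1, 0.5, -0.1]
grip_width: 0.0102
```

```bash
python3 - <<'E'
from h import *
s=ctrl.sense();print(pl(),s['wrist_force'])
E
```

```text
[-32.66198038   0.48976363  32.17513845] [-0.06309247  0.46986164 -0.08643769]
```

Contact is close. I'll push slowly and watch the wrist force.

apply_moves --pt "0 0 1" --pt "0 0 1" --pt "0 0 1" --pt "0 0 1" --pt "0 0 1" --pt "0 0 1" --pt "0 0 0" --yaw '[0,0,0,0,0,0,0]'

```text
time: 28.68
position: [0.4256, 0.2804, 0.032]
tcp_rot: [[-0.008, 0.316, 0.949], [-0.001, 0.949, -0.316], [-1.0, -0.004, -0.007]]
wrist_force: [0.8, 0.1, 0.3]
grip_width: 0.0101
```

apply_moves --pt "0 0 0.7" --pt "0 0 0.7" --pt "0 0 0.6" --pt "0 0 0" --yaw '[0,0,0,0]'

```text
time: 29.02
position: [0.4274, 0.2798, 0.032]
tcp_rot: [[-0.008, 0.316, 0.949], [-0.001, 0.949, -0.316], [-1.0, -0.004, -0.007]]
wrist_force: [-1.2, 0.8, 0.7]
grip_width: 0.0101
```

```bash
python3 - <<'E'
from h import *
s=ctrl.sense();print(pl(),s['wrist_force'])
im,d=ctrl.capture("wrist");cv2.imwrite("pics/w17.png",im[:,:,::-1])
E
```

```text
[-24.99273588   0.43477028  31.95198649] [-1.2426859   0.75865739  0.7454217 ]
```

View pics/w17.png

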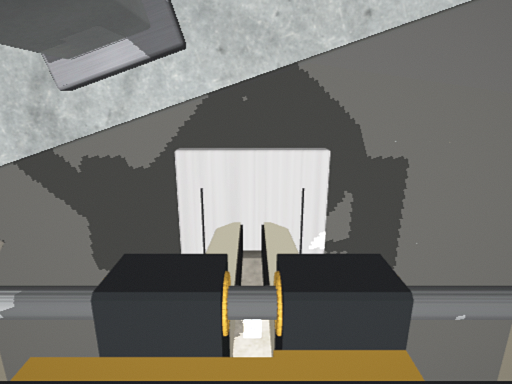

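apply_moves --pt "0 0 0.5" --pt "0 0 0.5" --pt "0 0 0.5" --pt "0 0 0" --yaw '[0,0,0,0]'

```text
time: 29.4
position: [0.4288, 0.2793, 0.0319]
tcp_rot: [[-0.008, 0.315, 0.949], [-0.001, 0.949, -0.315], [-1.0, -0.004, -0.007]]
wrist_force: [-1.0, 0.3, -0.2]
grip_width: 0.01
```

apply_moves --pt "0 0 0.4" --pt "0 0 0.4" --pt "0 0 0" --yaw '[0,0,0]'

```text
time: 29.65
position: [0.4291, 0.2792, 0.0319]
tcp_rot: [[-0.009, 0.315, 0.949], [-0.001, 0.949, -0.315], [-1.0, -0.004, -0.008]]
wrist_force: [-4.0, 1.4, 2.7]
grip_width: 0.0103
```

apply_moves --pt "0 0 0.3" --pt "0 0 0" --pt "0 0 0" --yaw '[0,0,0]'

```text
time: 29.9
position: [0.4292, 0.2792, 0.0319]
tcp_rot: [[-0.009, 0.315, 0.949], [-0.001, 0.949, -0.315], [-1.0, -0.004, -0.008]]
wrist_force: [-8.6, 2.1, 3.0]
grip_width: 0.0103
```

Commanding 0.3 mm raised the force to 9 N and the tool barely moved, so the coupon is against the stop. Backing off and measuring.

apply_moves --pt "0 0 -1" --pt "0 0 -8" --pt "0 0 -20" --pt "-30 0 -25" --pt "-35 0 0" --pt "-35 0 0" --pt "-35 0 0" --pt "-35 0 0" --yaw '[0,0,0,0,0,0,0,0]'

```text
time: 30.57
position: [0.3791, 0.2962, 0.2042]
tcp_rot: [[-0.007, 0.315, 0.949], [-0.001, 0.949, -0.315], [-1.0, -0.003, -0.006]]
wrist_force: [0.6, 0.5, 0.5]
grip_width: 0.0104
```

apply_moves --pt "-35 0 -10" --pt "-35 0 -10" --pt "-20 -20 0" --pt "0 -20 0" --pt "0 0 0" --yaw '[0,0,0,0,0]'

```text
time: 30.98
position: [0.3482, 0.2633, 0.2945]
tcp_rot: [[-0.005, 0.316, 0.949], [0.0, 0.949, -0.316], [-1.0, -0.001, -0.004]]
wrist_force: [-0.2, 0.3, -1.2]
grip_width: 0.0105
```

```bash
python3 meas.py w18; python3 - <<'E'
from h import *
import numpy as np
im,d=ctrl.capture("scene");cv2.imwrite("pics/s18.png",cv2.resize(im[120:340,170:390,::-1],None,fx=2.7,fy=2.7));C=cam("scene")
X=cloud(d,C)-pc;P=np.stack([X@PX,X@PY,X[...,2]],-1)*1000
print(ctrl.spot_point("coupon_mid","scene")[:2])
E
```

```text
[-95.  -40.3 294.5] 0.010547551139351066
plate z 10.233668382661078
coupon 198 [[-15.3 -12.   16.5]
 [  4.9  12.   22.6]] [-7.4  1.  20.1]
((-4.503419876098633, -0.009063720703125), (24.178564071655273, 21.991987228393555), 88.64019012451172)
stop 86 [[ 54.2 -41.7  18.6]
 [ 65.6 -27.1  25.3]]
[{'position': [230.7, 287.4], 'score': 0.62}, {'position': [318.6, 236.3], 'score': 0.48}]
```

View pics/w18.png

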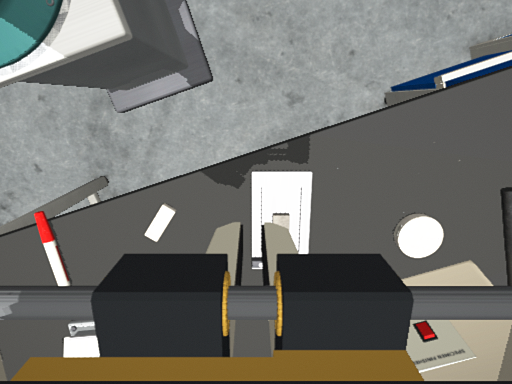

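View pics/s18.png

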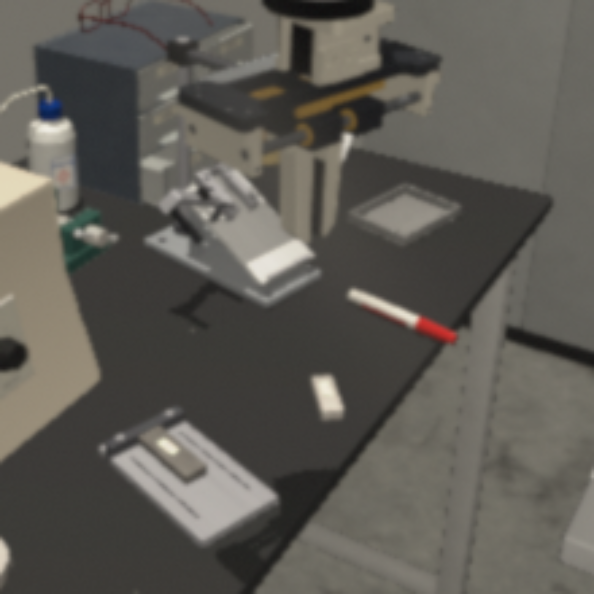

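apply_moves --pt "-20 -40 0" --pt "-20 -40 0" --pt "-20 -30 0" --pt "0 0 0" --yaw '[0,0,0,0]'

```text
time: 31.47
position: [0.3157, 0.1632, 0.354]
tcp_rot: [[-0.003, 0.317, 0.948], [0.0, 0.948, -0.317], [-1.0, -0.001, -0.003]]
wrist_force: [0.2, -0.1, 0.6]
grip_width: 0.0103
```

```bash
python3 meas.py w19; python3 - <<'E'
from h import *
z=np.load("w19.npz");C=(z['K'],z['R'],z['t']);X=cloud(z['d'],C)-pc;P=np.stack([X@PX,X@PY,X[...,2]],-1)*1000
m=(P[...,2]>16)&(P[...,2]<26)&(abs(P[...,1])<20)&(P[...,0]<52)&(P[...,0]>-20)
q=P[m]
xs=[];ys=[]
for x in range(-12,50,3):
    w=q[abs(q[:,0]-x)<1.5]
    if len(w)>4: xs.append(x);ys.append((w[:,1].min()+w[:,1].max())/2)
print(np.polyfit(xs,ys,1),len(xs))
n_=np.linalg.svd(q-q.mean(0))[2][2];print("normal",n_)
E
python3 -c "
import cv2;im=cv2.imread('pics/w19.png');cv2.imwrite('pics/w19c.png',cv2.resize(im[120:290,270:420],None,fx=4,fy=3.5,interpolation=cv2.INTER_CUBIC))"
```

```text
[ -94.2 -145.4  354. ] 0.010295900195931313
plate z 10.158856250191448
coupon 623 [[-15.1 -12.5  16.8]
 [ 52.   11.6  22.3]] [17.8 -0.6 20.2]
((18.388477325439453, -0.2516155242919922), (67.84034729003906, 24.534360885620117), 0.1163211390376091)
stop 381 [[ 53.2 -41.7  18.3]
 [ 65.9  41.5  24.7]]
[ 0.00238495 -0.4528841 ] 21
normal [ 0.00195593  0.01469536 -0.9998901 ]
```

View pics/w19c.png

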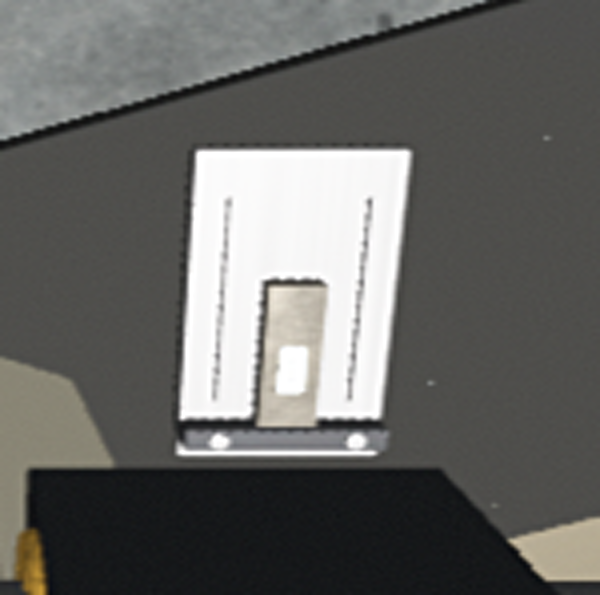

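Coupon is flat, aligned to about 0.002 rad, centred and against the stop. The bar is open and the robot is clear.

```bash
python3 - <<'E'
from rig import ctrl
print(ctrl.finish_job())
E
```

```text
the job is handed in; nothing more can be done
None
```

The job is done and handed in at about 31.5 s of the 67 s allowed; no verdict is reported.

**What I did**
- **Tilting the tool:** the moves only allow shifts and a turn about the tool's own axis. I got the 28° tilt by driving the arm against its reach limit, and later set the tool upright again against its inner limit.
- **Clamp bar:** I gripped the handle and carried the bar over the top to about 2.4 rad, then let go. It stayed open.
- **Coupon:** I gripped its projecting end and slid it about 49 mm down the slope, clear of the rails, to an estimated stand x of -0.052 m. I then laid it on the reading plate and pushed its end up to the stop with the fingertips. The wrist force peaked at about 9 N.

**Last checks**

| Check | Result |
|---|---|
| Near end of coupon along the plate | -15.1 to -15.3 mm, so its middle is near +19.8 mm (allowed 17.5 to 24) |
| Offset from the plate's middle line | about 0.5 mm |
| Angle to the plate's length | about 0.002 rad |
| Height of coupon's top above the bench | about 20 mm, as it should be lying flat |
| Tilt of coupon's face in the depth data | about 0.015 rad, which may be depth noise (limit 0.06) |

- **Bar angle at the end:** the last scene picture still shows the bar over to the left, but I did not measure its angle then.
- **Bystanders:** the tray, marker and short coupon look unmoved in that picture. I saw the block in wrist views only and did not check the magnet separately. I did not measure any of them against their start positions.
- **Bar force:** partway through the swing the wrist force reached about 22 N because my arc was slightly tight. I eased outward and it dropped.
- **Stop face:** its position read 53.2 to 54.5 mm in the depth images, against the nominal 55 mm. The contact force and the coupon's near-end position both agree that it is against the stop.

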